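Rebuild the brake stack of a gold-thread let-off spindle

ROBOT

A 7-joint arm with a two-finger parallel gripper is mounted at the origin on the work surface. World frame = base frame: x ahead of the robot, y to its left, z up, the work surface at z = 0. Lengths are in m, angles in rad, forces in N, time in s.
With the tool pointing down it reaches from about 0.425 to 0.95 m from the base axis. Payload 4.7 kg.
Tool frame: the origin (TCP) lies midway between the tips of the shut fingers; the grasp point (between the pads) lies 19 mm behind it; z points along the fingers, x is the direction in which the jaws open and shut, and the axes are right-handed (so a half turn about z gives the same grasp; the last joint's range is limited). The gripper opens to 85 mm and grips with 20 to 120 N. Pads are 22 mm wide; open, the fingers measure 114 mm over their backs; the gripper's body (76 mm by 85 mm) begins 54 mm behind the grasp point. The pads swing forward as they close: fully open they stand 13 mm farther back than shut.
Start: joints at [-1.239, 0.469, -0.049, 1.532, 0.024, 1.141, -0.082], TCP at [0.238, 0.632, 0.231] pointing down, gripper open.
Joint ranges: [-2.59, 2.59], [-0.33, 1.99], [-1.39, 1.29], [0.1, 2.45], [-1.04, 4.18], [0.21, 1.99], [-2.66, 2.66]. Speed limits (rad/s): [2.57, 2.57, 3.14, 3.14, 3.14, 3.14, 3.14].

INTERFACE

Orientations are given as a rotation vector (axis times angle).
In Python, from plant import status, eyes, order gives the robot as it stands.
- The arm moves only by the shell command python3 -m crank 'ROWS' [FORCE]. ROWS is JSON, a list of rows, each a list of 5 numbers: the shift along the tool's x, y, z in mm, then the turn about the tool's z in degrees, then the finger opening in mm, from 0 to 85.4. In form: [[tx, ty, tz, twist, hand], ...]. A call has 1 to 10 rows; each row is the pose to reach, as a shift and turn from the pose commanded when the call began, along the tool's axes at that moment; what a row does not reach only later rows make up. A row lasts 1/8 s, in which the tool goes at most 62.5 mm and 10.7 degrees, less where a joint would pass 70% of its speed; a pose out of reach is approached as far as the arm can. A call with a gripper value outside its range is refused whole. The fingers move at their own pace and stop on an object; FORCE is the grip in N (left out, the last holds). Time passes only in rows, so rows that repeat a pose let the fingers close. It gives the time, the measured TCP pose, the force and the opening at its end, in the units of the state.
- status.get_state(): the state, without advancing time (a new reading comes with each control period).
- eyes.camera(name): name is "scene" or "top"; returns the picture (420x560x3 uint8, red, green, blue); there is no depth.
- eyes.get_calibration(name): a dict with "camera_matrix" (3x3 intrinsics, pixels), "R" (3x3) and "t" (3): a world point X has camera coordinates R X + t. Camera axes: x right, y down, z forward; pixel columns grow to the right and rows downward; lengths in m; the calibration is good to about 2 mm. A picture is of the moment at which its call begins. get_calibration takes no time and is no camera call.
- order.hand_in(): hands the job in, once; it reports no verdict.
The state is a dict: "time_s": time; "joints": joint angles; "joint_vel": joint speeds; "effort": joint torques, N m; "eef_pos": TCP position; "ee_rot": TCP orientation; "ft_force": force on the tool from outside, world axes, zero at the start; "torque": the same for the moment, N m; "opening": finger opening in m.
Only numpy, scipy, OpenCV 4.12 (cv2) and the standard library are available. Lean on these libraries where they do the work, as an engineer would, in place of code of your own. Each camera call takes 0.05 s, during which the arm holds its last target.

TASK

Put the bare thread spindle back together, largest first: the dark steel brake washer, then the brass spacer, each let down level onto the one before and not dropped, then the slotted keeper dish over the blade. Press the dish gently down against the spring, give it a quarter turn and let it go, so that the blade catches in its cross groove and the spring clamps the stack. Never press hard on the spindle, and leave everything else on the table where it is.

Things in the scene. Friction and masses are not known exactly. Their poses are not given: they have to be found in the camera images.
- stand: Thread spindle fixed to the table: dark round foot 120 mm across, stepped steel spindle upright on its centre. Origin: centre of the foot's underside; z up the spindle, x along the blade on top. Cup, seat and spindle sit on a column clamped 0 to 25 mm ABOVE the heights given here, differently each time and not in any reading: find it by feel or sight. It stays put under load; over 30 N on it from any piece or finger fails.
- seat_low (a point): Where the centre of the spring seat's top would be with the column at its lowest, 85 mm above the origin. Aluminium seat 52 mm across, over a 58 mm cup whose top is 15 mm lower. The washer lies on it. It yields to a spring: 9 N to start it down, 1 N more per mm, solid stop after 10 mm; the parts' weight (about 5 N) helps.
- blade_low (a point): Where the spindle's tip would be with the column at its lowest, 134.5 mm above the origin. Rounded blade head 19 mm long (x), 8 thick (y), 12 tall; below the tip by 12 to 21.5 mm a neck 8 mm thick; then a 20 mm journal (5 mm chamfer) down to 42.5 below the tip; then a 30 mm journal (3 mm chamfer). Unpressed, seat top is 49.5 and the washer's top 31.5 below the tip.
- washer: Brake washer, dark steel ring, outside 62 mm, bore 33 mm, 18 mm thick, about 0.22 kg. Origin: centre of its underside, z up. Goes on first, on the spring seat.
- spacer: Brass spacer ring, outside 50 mm, bore 22.8 mm, 20 mm thick, about 0.22 kg. Origin: centre of its underside, z up. Goes on second, on the washer; its bore fits only the upper 20 mm journal.
- keeper: Keeper dish, steel, open side up: outside 46 mm, 20 tall, 0.1 kg. Origin: centre of its underside, z up. Its floor, 6 thick, has a slot 23 long (its x axis), 11 wide, that passes the blade, and across it (y) on top a groove 13 wide, 2.5 deep. First it rests on the spacer, 11.5 below the tip; pressed 6.5 mm further it can turn under the blade; turned a quarter (either way) and freed it rises until the groove holds.
- bush: Blue plastic bush, not part of the stack, outside 40 mm, 28 mm tall. Origin: centre of its underside. Leave it.
- reel_gold: Wooden reel, gold, 52 mm across, 54 mm tall, upright. Origin: centre of its underside. Leave it.
- reel_white: Wooden reel, white, 52 mm across, 54 mm tall, upright. Origin: centre of its underside. Leave it.
- bottle: Clear bottle, 64 mm across, 210 mm tall. Origin: centre of its underside. Leave it.
- wax: Round cake of yellow beeswax, 64 mm across, 26 mm tall. Origin: centre of its underside. Leave it.
- stick: Round dark wooden stick, 12 mm thick, 260 mm long along its x axis, lying. Origin: under its middle. Leave it.
- scissors: Scissors, about 175 mm long along x (points to +x), lying. Origin: near the pivot, on the table. Leave them.
Mind the look-alikes: they are no part of the job. What is shaped like the washer but pink is not meant.

How it is judged:
On the way, in this order (a step that is already met when the one before it is completed fails the run):
1. the brake washer lies level on the spring seat, round the spindle (horizontal distance between washer and stand below 0.004 m and angle between the z axis of washer and the z axis of stand, either way round below 0.06 rad and contact force between washer and stand above 1 N and height (world z) of washer below 0.114 m and contact force between the fingers and washer below 0.1 N), for 0.1 s.
2. the brass spacer lies level on the washer, round the spindle (horizontal distance between spacer and stand below 0.004 m and angle between the z axis of spacer and the z axis of washer, either way round below 0.06 rad and contact force between spacer and washer above 1 N and contact force between the fingers and spacer below 0.1 N), for 0.1 s.
At the end, for the whole second after the job is handed in: Washer, spacer (within 4 mm) and dish (5 mm) centred on the stand's axis, level within 0.06 rad (dish upright within 0.08), clamped by the spring: over 4 N between washer and spacer and between spacer and dish; dish slot at more than 1.3 rad to the blade; all let go and at rest (horizontal distance between each of washer, spacer and stand below 0.004 m and horizontal distance between keeper and stand below 0.005 m and angle between the z axis of each of washer, spacer and the z axis of stand, either way round below 0.06 rad and angle between keeper's own z axis and vertical below 0.08 rad and contact force between washer and spacer above 4 N and contact force between spacer and keeper above 4 N and angle between the x axis of keeper and the x axis of stand, either way round above 1.3 rad and height (world z) of keeper above 0.11 m and linear speed of keeper below 0.01 m/s); the robot touches nothing.
It fails at once if a piece or the gripper presses on the spindle stand with more than 30 N (contact force between any of washer, spacer, keeper, the fingers, the arm and stand above 30 N).
It fails at once if the blue bush or another bystander is moved by more than 25 mm (distance of any of bush, reel_gold, reel_white, bottle, wax, stick, scissors from where it was at the start of the episode above 0.025 m).
It fails at once if a piece of the stack is dropped (falls free by about 8 mm or more) ((linear speed of washer above 0.4 m/s and contact force between the fingers and washer below 0.1 N) or (linear speed of spacer above 0.4 m/s and contact force between the fingers and spacer below 0.1 N) or (linear speed of keeper above 0.4 m/s and contact force between the fingers and keeper below 0.1 N)).
It also fails if it takes over 72 s, if anything falls off the work surface, if the arm or the gripper's body presses on something with over 40 N, if the wrist force passes 120 N, or if a joint passes its speed limit or range.

## Working session

There is one attempt and no reset: what is moved stays moved. The work goes in short steps, Python scripts to look and compute and a shell command to move; the robot and the scene stay as the last step left them, time stands still between calls to the robot, and variables do not carry over. Pictures are saved under pics/ and viewed, and the job is handed in when it is done.

```bash
ls; mkdir -p pics; python3 - <<'E'
from plant import status, eyes
import cv2
s=status.get_state(); print({k:(s[k] if not hasattr(s[k],'tolist') else s[k].tolist()) for k in s})
for n in("scene","top"):
    im=eyes.camera(n); cv2.imwrite(f"pics/{n}0.png",im[:,:,::-1]); c=eyes.get_calibration(n); print(n,c)
E
```

```text
pics
{'time_s': 0.0, 'joints': [-1.2388668403392735, 0.46947375803130353, -0.04861639698747469, 1.5336929922413451, 0.024093401624288854, 1.1409770136450341, -0.0823094645863485], 'joint_vel': [-0.0009612283214484724, -0.0019524092391287513, 0.0008599924207903305, -0.0016588281530225792, 0.0011268538172608073, 0.0010420570454569152, 0.0003825637250797973], 'effort': [0.0017126756938523613, -51.030428409576416, -0.04600931075401604, -23.770964741706848, 0.010759902361314744, 0.007611984328832477, -3.9346974745058105e-06], 'eef_pos': [0.2380803393903685, 0.6310003304744508, 0.23024008193755044], 'ee_rot': [2.5830041594338935, 1.7861635214936304, -0.0024881722234935807], 'ft_force': [-1.4273813163542972, 0.1303218156678664, -1.4276845571006842], 'torque': [0.048697968351292364, 0.005166161143915814, 0.05119267222082197], 'opening': 0.08507282363803853}
scene {'camera_matrix': array([[463.03613235,   0.        , 275.57229631],
       [  0.        , 463.03613235, 210.19611733],
       [  0.        ,   0.        ,   1.        ]]), 'R': array([[-0.54359803,  0.83932735, -0.00554818],
       [ 0.57089499,  0.36488361, -0.73548546],
       [-0.61528862, -0.40297588, -0.67751779]]), 't': array([ 0.33582685, -0.25587794,  1.64090597])}
top {'camera_matrix': array([[450.02600304,   0.        , 274.57246481],
       [  0.        , 450.02600304, 214.00551298],
       [  0.        ,   0.        ,   1.        ]]), 'R': array([[-0.00564659, -0.99972078, -0.02294506],
       [-0.99770915,  0.00717911, -0.06726751],
       [ 0.06741345,  0.02251267, -0.99747111]]), 't': array([0.01339269, 0.61262304, 1.25881931])}
```

View pics/scene0.png

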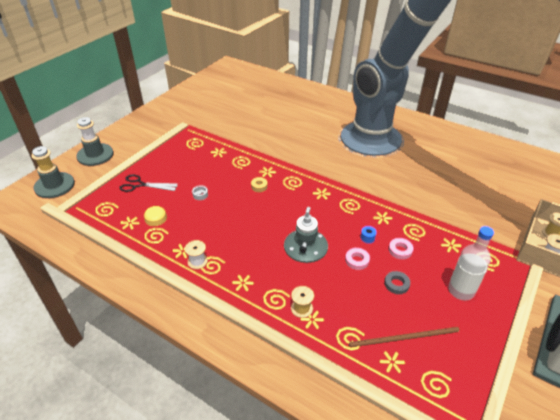

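View pics/top0.png

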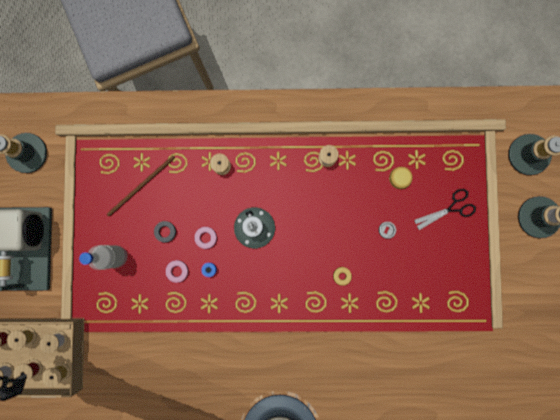

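The scene view shows the stand at (306,240), the dark washer at (397,282), pink rings at (358,258) and (401,248), brass ring at (260,184), and dish at (200,192). The top view shows them at (254,228), (165,232), (205,238)/(177,271), (342,276) and (388,230). I'll take enlarged crops next.

```bash
python3 - <<'E'
import cv2,numpy as np
t=cv2.imread("pics/top0.png"); s=cv2.imread("pics/scene0.png")
def crop(im,u,v,r=20,k=13): return cv2.resize(im[v-r:v+r,u-r:u+r],None,fx=260/(2*r),fy=260/(2*r),interpolation=cv2.INTER_CUBIC)
P=[(t,165,232,20),(t,342,276,20),(t,388,230,20)],[(s,397,282,20),(s,260,184,20),(s,200,192,20)]
cv2.imwrite("pics/c0.png",np.vstack([np.hstack([crop(*p) for p in r]) for r in P]))
cv2.imwrite("pics/c1.png",np.hstack([crop(t,254,228,26),crop(s,306,235,35)]))
E
```

```text
(no output)
```

View pics/c0.png

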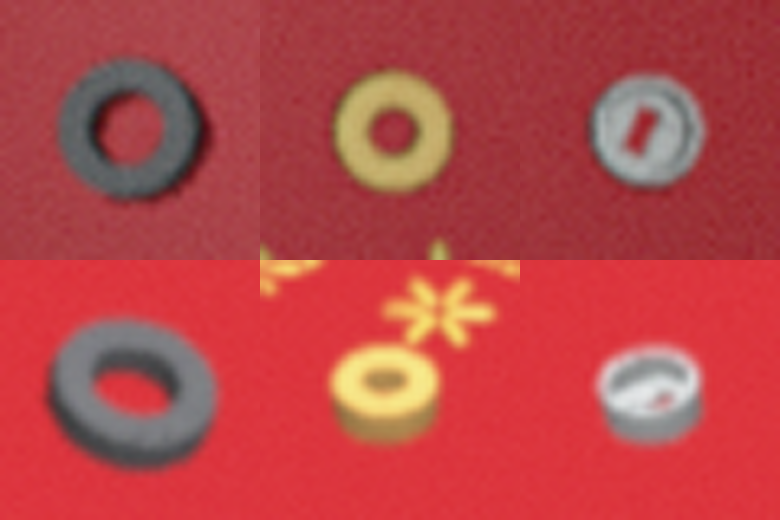

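View pics/c1.png

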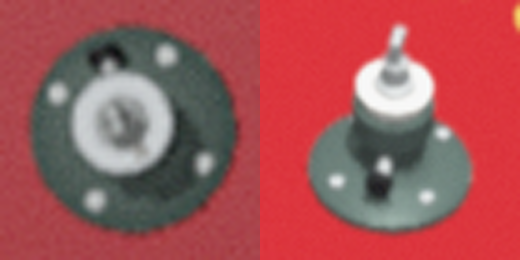

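The crops confirm the parts: the plain dark-grey ring is the washer (not the pink ones), the brass ring is the spacer, and the slotted cup is the keeper. The stand shows a white seat disc and a thin blade. Next I'll measure them.

```bash
cat > h.py <<'E'
import cv2,numpy as np
from scipy.optimize import least_squares
from plant import eyes
C={n:eyes.get_calibration(n) for n in("scene","top")}
def proj(n,X):
    c=C[n]; q=np.asarray(X)@np.array(c["R"]).T+c["t"]; q=q@np.array(c["camera_matrix"]).T; return q[...,:2]/q[...,2:]
def ray(n,u,v,z):
    c=C[n]; R=np.array(c["R"]); d=R.T@np.linalg.solve(c["camera_matrix"],[u,v,1.]); o=-R.T@c["t"]; return o+d*(z-o[2])/d[2]
A=np.linspace(0,2*np.pi,72,endpoint=False)
def circ(x,y,z,r): return np.stack([x+r*np.cos(A),y+r*np.sin(A),0*A+z],1)
def cent(h):
    m=cv2.moments(h.astype(np.float32)); return np.array([m["m10"]/m["m00"],m["m01"]/m["m00"]]),m["m00"]
def hullc(n,x,y,z0,z1,r):
    return cent(cv2.convexHull(np.vstack([proj(n,circ(x,y,z0,r)),proj(n,circ(x,y,z1,r))]).astype(np.float32)))
def notred(im,u,v,r,K=8):
    p=im[v-r:v+r,u-r:u+r]; p=cv2.resize(p,None,fx=K,fy=K,interpolation=cv2.INTER_CUBIC)
    hsv=cv2.cvtColor(p,cv2.COLOR_BGR2HSV); lab=cv2.cvtColor(p,cv2.COLOR_BGR2LAB).astype(float)
    bg=np.median(np.vstack([lab[:8].reshape(-1,3),lab[-8:].reshape(-1,3)]),0)
    d=np.hypot(*(lab-bg)[...,1:].transpose(2,0,1)); return p,d
def blob(im,u,v,r,K=8):
    p,d=notred(im,u,v,r,K); c=d[d.shape[0]//2-r*K//2:d.shape[0]//2+r*K//2,d.shape[1]//2-r*K//2:d.shape[1]//2+r*K//2]
    m=(d>0.5*np.percentile(c,85)).astype(np.uint8)
    cs,_=cv2.findContours(m,cv2.RETR_EXTERNAL,cv2.CHAIN_APPROX_NONE); cs=[x for x in cs if cv2.contourArea(x)>20]
    k=max(cs,key=cv2.contourArea); h=cv2.convexHull(k)
    ce,a=cent(h); return (ce+0.5)/K-0.5+[u-r,v-r],a/K/K
E
python3 - <<'E'
from h import *
t=cv2.imread("pics/top0.png"); s=cv2.imread("pics/scene0.png")
for nm,ut,us,H,r in[("washer",(165,232),(397,282),.018,.031),("spacer",(342,276),(260,184),.02,.025),("keeper",(388,230),(200,192),.02,.023)]:
    bt,at=blob(t,*ut,20 if nm!="spacer" else 15); bs,as_=blob(s,*us,20 if nm=="washer" else 13)
    x0=ray("top",*bt,H/2)[:2]
    def f(x,w=(1,1)): return np.r_[w[0]*(hullc("top",*x,0,H,r)[0]-bt),w[1]*(hullc("scene",*x,0,H,r)[0]-bs)]
    g=least_squares(f,x0); gt=least_squares(lambda x:f(x,(1,0)),x0); gs=least_squares(lambda x:f(x,(0,1)),x0)
    print(nm,g.x,"top",gt.x,"scene",gs.x,"areas",at,hullc("top",*g.x,0,H,r)[1],as_,hullc("scene",*g.x,0,H,r)[1])
# big stand crops
def big(im,u,v,w,h,k): return cv2.resize(im[v-h:v+h,u-w:u+w],None,fx=k,fy=k,interpolation=cv2.INTER_CUBIC)
cv2.imwrite("pics/s_top.png",big(t,254,228,26,26,11)); cv2.imwrite("pics/s_sc.png",big(s,306,230,28,30,10))
cv2.imwrite("pics/k_top.png",big(t,388,230,14,14,20))
E
```

```text
washer [0.56538625 0.32653217] top [0.56560193 0.32656407] scene [0.56502899 0.32648918] areas 373.59375 398.3276319175493 470.640625 506.37600703025237
spacer [ 0.4359707  -0.18004338] top [ 0.43680698 -0.1798934 ] scene [ 0.43381049 -0.18112004] areas 271.8828125 265.37566611962393 195.53125 209.548519942211
keeper [ 0.56546247 -0.30970853] top [ 0.56637027 -0.30958946] scene [ 0.56392447 -0.31054357] areas 242.0859375 232.45493694976903 193.59375 193.18926289328374
```

View pics/s_top.png

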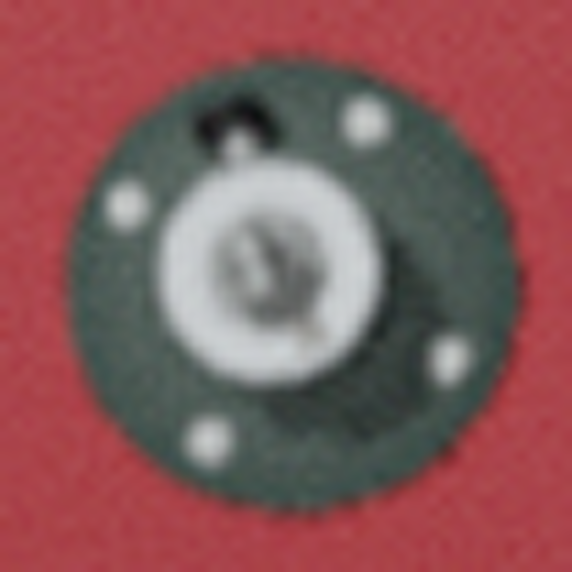

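View pics/s_sc.png

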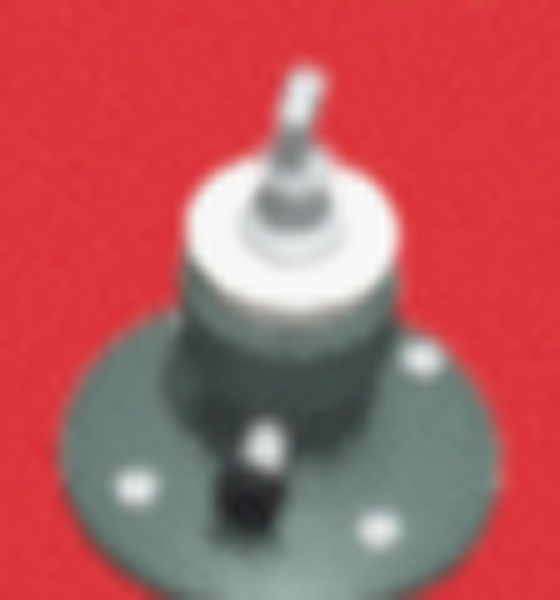

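View pics/k_top.png

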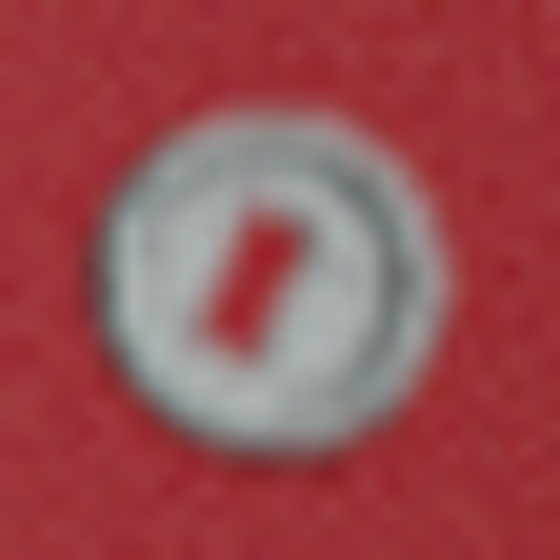

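```bash
cat > st.py <<'E'
from h import *
t=cv2.imread("pics/top0.png"); s=cv2.imread("pics/scene0.png")
K=10
def white(im,u,v,r,th):
    p=cv2.resize(im[v-r:v+r,u-r:u+r],None,fx=K,fy=K,interpolation=cv2.INTER_CUBIC)
    m=(p.min(2)>th).astype(np.uint8); cs,_=cv2.findContours(m,0,1); k=max(cs,key=cv2.contourArea); h=cv2.convexHull(k)
    ((a,b),sz,ang)=cv2.fitEllipse(k); return p,k,np.array([a,b]),sz,ang,np.array([u-r,v-r])
p,k,e,sz,an,o=white(t,252,226,16,160); bt=(e+.5)/K-.5+o; print("top seat",bt,np.array(sz)/K,an)
# scene: seat ellipse from points below the spindle
p2,k2,e2,sz2,an2,o2=white(s,306,227,20,185)
kk=k2[:,0]; kk=kk[kk[:,1]>(220-o2[1])*K]  # lower half
e2f=cv2.fitEllipse(kk); bs=(np.array(e2f[0])+.5)/K-.5+o2; print("scene seat",bs,np.array(e2f[1])/K,e2f[2])
def f(x): 
    return np.r_[cv2.fitEllipse(proj("top",circ(*x,.026)).astype(np.float32))[0]-bt,cv2.fitEllipse(proj("scene",circ(*x,.026)).astype(np.float32))[0]-bs]
g=least_squares(f,[.56,.04,.095]); print("seat",g.x,g.fun, cv2.fitEllipse(proj("top",circ(*g.x,.026)).astype(np.float32))[1],cv2.fitEllipse(proj("scene",circ(*g.x,.026)).astype(np.float32))[1])
# foot
def footc():
    b,a=blob(t,254,228,27); return b,a
b,a=footc(); print("foot top blob",b,a)
for h in(.006,.01,.014):
    gg=least_squares(lambda x:hullc("top",*x,0,h,.06)[0]-b,[.56,.04]); print(h,gg.x,hullc("top",*gg.x,0,h,.06)[1])
    bo=np.array([[366,120],[127,205],[210,441],[449,359]])/11-.5+[254-26,228-26]
    print(" bolts",np.mean([ray("top",*q,h)[:2] for q in bo],0))
    bsx=np.array([[135,487],[423,358],[379,529]])/10-.5+[278,200]; print([np.round(ray("scene",*q,h)[:2],4) for q in bsx],[np.round(ray("top",*q,h)[:2],4) for q in bo])
E
python3 st.py
```

```text
top seat [251.8206955  225.86397705] [19.03179474 19.86816711] 172.89328002929688
scene seat [306.92932739 225.1837677 ] [10.55814285 22.37670441] 91.16265106201172
seat [0.56       0.04       0.05941203] [11.44523468  6.3987793  -7.20661011 -1.91707458] (18.87079429626465, 18.920839309692383) (13.545619010925293, 19.447952270507812)
foot top blob [254.08350322 227.41728428] 1332.6796875
0.006 [0.57571358 0.06902388] 1367.4380836245837
 bolts [0.57656023 0.0700735 ]
[array([0.6076, 0.0429]), array([0.5234, 0.0847]), array([0.5855, 0.1056])] [array([0.6186, 0.0495]), array([0.5967, 0.1122]), array([0.535 , 0.0905]), array([0.5559, 0.0281])]
0.01 [0.57558391 0.06878984] 1377.0601080158958
 bolts [0.57640494 0.06979647]
[array([0.6108, 0.0448]), array([0.527 , 0.0864]), array([0.5888, 0.1072])] [array([0.6183, 0.0493]), array([0.5965, 0.1118]), array([0.5349, 0.0902]), array([0.5559, 0.0279])]
0.014 [0.57545381 0.06855506] 1386.7522528407862
 bolts [0.57624964 0.06951944]
[array([0.614 , 0.0466]), array([0.5305, 0.0881]), array([0.592 , 0.1088])] [array([0.618 , 0.0491]), array([0.5963, 0.1114]), array([0.5349, 0.0898]), array([0.5558, 0.0278])]
```

```bash
cat > st2.py <<'E'
from h import *
bt=np.array([251.82,225.86]); bs=np.array([306.8,222.8])
g=least_squares(lambda x:np.r_[proj("top",circ(*x,.026)).mean(0)-bt,proj("scene",circ(*x,.026)).mean(0)-bs],[.56,.04,.095]); print(g.x,g.fun)
for n in("top","scene"):
    q=proj(n,circ(*g.x,.026)); print(n,q.min(0),q.max(0),q.max(0)-q.min(0))
# overlay yaw candidates
ims={"top":cv2.imread("pics/top0.png"),"scene":cv2.imread("pics/scene0.png")}
def blade(x,y,zt,yaw):
    c,s=np.cos(yaw),np.sin(yaw); P=[]
    for z in(zt,zt-.012):
        for a,b in((1,1),(1,-1),(-1,-1),(-1,1)): P.append([x+c*a*.0095-s*b*.004,y+s*a*.0095+c*b*.004,z])
    return np.array(P)
if __name__=="__main__":
    import sys
    x,y,z=g.x
    rows=[]
    for n,(u,v),R in(("top",(251,226),9),("scene",(307,214),11)):
        tl=[]
        for yw in(None,0,19,34,49,64):
            k=130/R; im=cv2.resize(ims[n][v-R:v+R,u-R:u+R],None,fx=k,fy=k,interpolation=cv2.INTER_CUBIC)
            if yw is not None:
                q=((proj(n,blade(x,y,z+.0495,np.radians(yw)))-[u-R,v-R]+.5)*k).astype(int)
                for o in(0,4): cv2.polylines(im,[q[o:o+4]],True,(0,255,0) if o==0 else (255,0,0),1)
            tl.append(im)
        rows+= [np.hstack(tl[:3]),np.hstack(tl[3:])]
    cv2.imwrite("pics/ov_top.png",np.vstack(rows[:2])); cv2.imwrite("pics/ov_sc.png",np.vstack(rows[2:]))
E
python3 st2.py
```

```text
[0.57636996 0.06956775 0.0898789 ] [-0.11592268  0.06809246 -0.1292457   0.00051773]
top [242.04689853 216.26671994] [261.36589927 235.60350575] [19.31900074 19.3367858 ]
scene [296.60607939 215.84786636] [316.74475479 229.86491241] [20.1386754  14.01704605]
```

View pics/ov_top.png

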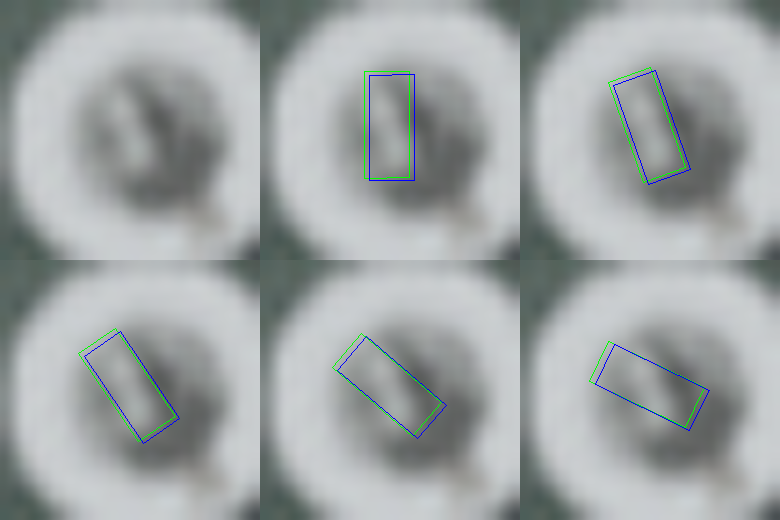

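View pics/ov_sc.png

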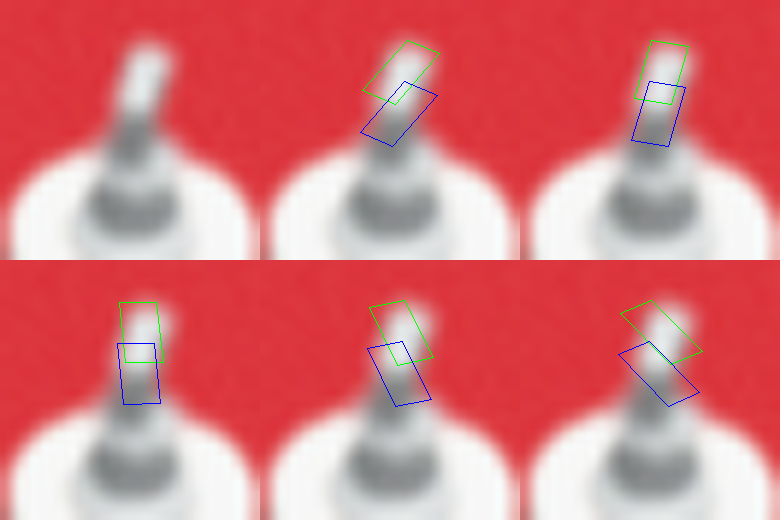

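Blade yaw of about 19° fits both views and matches the bolt pattern plus 45°. The seat is at about (0.576, 0.070, 0.090), so the column is raised by roughly 5 mm. Next is the slot yaw, a bottle check and the move planner.

```bash
cat > go.py <<'E'
import sys,numpy as np
from scipy.spatial.transform import Rotation as Ro
from plant import status
def pr(s=None):
    s=s or status.get_state(); R=Ro.from_rotvec(s["ee_rot"]).as_matrix(); p=np.array(s["eef_pos"])
    print("t %.2f"%s["time_s"],"tcp",np.round(p*1e3,1),"phi %.1f"%np.degrees(np.arctan2(R[1,0],R[0,0])),"tilt %.2f"%np.degrees(np.arccos(-R[2,2])),"F",np.round(s["ft_force"],1),"T",np.round(s["torque"],2),"open %.1f"%(s["opening"]*1e3),"j",np.round(s["joints"],2)); return p,R
def plan(x,y,z,phi=None):   # mm, deg
    p,R=pr(); d=R.T@(np.array([x,y,z])-p*1e3); c=np.degrees(np.arctan2(R[1,0],R[0,0]))
    print("shift",np.round(d,1),"twist",None if phi is None else round(-((phi-c+180)%360-180),1))
if __name__=="__main__":
    a=[float(v) for v in sys.argv[1:]]
    plan(*a) if a else pr()
E
python3 - <<'E'
from h import *
t=cv2.imread("pics/top0.png")
# slot: red inside keeper
u,v,r,K=388,230,7,20
p=cv2.resize(t[v-r:v+r,u-r:u+r],None,fx=K,fy=K,interpolation=cv2.INTER_CUBIC).astype(float)
d=p[...,2]-p[...,1]; m=(d>0.5*d[100:180,100:180].max()).astype(np.uint8)
n,l,st,ce=cv2.connectedComponentsWithStats(m); 
i=1+np.argmin([np.hypot(*(ce[j]-[135,140])) for j in range(1,n)]); print(st[i],ce[i])
mm=cv2.moments((l==i).astype(np.uint8),True); w=np.where(l==i,d,0); mm=cv2.moments(w)
a=.5*np.arctan2(2*mm["mu11"],mm["mu20"]-mm["mu02"]); print("img ang",np.degrees(a))
c=(np.array([mm["m10"],mm["m01"]])/mm["m00"]+.5)/K-.5+[u-r,v-r]; e=np.array([np.cos(a),np.sin(a)])*3
P,Q=ray("top",*(c+e),.004),ray("top",*(c-e),.004); print("slot centre",ray("top",*c,.003)[:2],"yaw",np.degrees(np.arctan2(*(P-Q)[1::-1])))
for nm,px,z in[("bottle cap",(86,259),.2),("bottle",(122,256),.0),("pinkA",(205,238),.018),("pinkB",(177,271),.018),("bush",(209,270),.028),("wax",(401,177),.026),("reelW/G",(329,155),.054),("reel2",(220,163),.054),("sc pt",(417,228),.0)]: print(nm,np.round(ray("top",*px,z),3))
E
python3 go.py 565 326.5 150 -21
```

```text
[  70   80   87  130 6725] [111.84104089 142.81784387]
img ang -66.94230987152676
slot centre [ 0.56676688 -0.30901135] yaw -24.079436149403218
bottle cap [0.493 0.468 0.2  ]
bottle [0.495 0.452 0.   ]
pinkA [0.546 0.208 0.018]
pinkB [0.453 0.288 0.018]
bush [0.456 0.195 0.028]
wax [ 0.715 -0.349  0.026]
reelW/G [ 0.774 -0.144  0.054]
reel2 [0.755 0.161 0.054]
sc pt [ 0.571 -0.398  0.   ]
t 0.10 tcp [238.1 631.1 230.4] phi 69.3 tilt 0.10 F [-0.1 -0.1 -0.2] T [-0.02 -0.05  0.01] open 85.3 j [-1.24  0.47 -0.05  1.53  0.02  1.14 -0.08]
shift [-169.4  413.4   80.7] twist 90.3
```

Washer (dark ring, top view (165,232)) is at about (565.5, 326.5) mm. The bottle at (493,460) is near the path, so I'll go high over it.

```bash
python3 -m crank '[[0,0,-50,0,85],[-30,70,-80,10,85],[-60,140,-80,20,85],[-85,200,-80,30,85],[-105,257,-80,39,85],[-127,310,-80,39,85],[-148,362,-80,39,85],[-169,413,-60,39,85],[-169,413,0,39,85],[-169,413,0,39,85]]' 40; python3 go.py 565.5 326.5 60 30
```

```text
time_s: 1.35
eef_pos: [0.563, 0.3246, 0.2263]
ee_rot: [3.03, 0.816, -0.016]
ft_force: [-0.7, 0.4, -0.3]
opening: 0.085
t 1.35 tcp [563.  324.6 226.3] phi 30.2 tilt 0.63 F [-0.7  0.4 -0.3] T [-0.01  0.04 -0.03] open 85.0 j [-0.75  0.44  0.22  1.61 -0.1   1.12  0.03]
shift [  4.9  -0.5 166.3] twist 0.2
```

```bash
python3 -m crank '[[0,0,50,0,85],[0,0,100,0,85],[0,0,150,0,85],[0,0,170,0,85],[0,0,170,0,85]]'; python3 go.py 565.5 326.5 -2 30
```

```text
time_s: 1.98
eef_pos: [0.5646, 0.329, 0.0616]
ee_rot: [-3.031, -0.824, 0.001]
ft_force: [-0.0, -0.4, -0.3]
opening: 0.0847
t 1.98 tcp [564.6 329.   61.6] phi 30.4 tilt 0.04 F [-0.  -0.4 -0.3] T [-0.02  0.02  0.01] open 84.7 j [-0.72  0.61  0.19  1.74 -0.15  0.8   0.07]
shift [-0.4  2.6 63.6] twist 0.4
```

```bash
python3 -m crank '[[0,2.6,25,0.4,85],[0,2.6,45,0.4,85],[0,2.6,55,0.4,85],[0,2.6,61,0.4,85],[0,2.6,61,0.4,85]]'; python3 go.py 565.5 326.5 -2 30
python3 - <<'E'
from plant import eyes
import cv2
for n,(u,v) in(("scene",(397,270)),("top",(165,232))):
    im=eyes.camera(n)[:,:,::-1]; cv2.imwrite(f"pics/w1_{n}.png",cv2.resize(im[v-50:v+50,u-70:u+70],None,fx=5,fy=5,interpolation=cv2.INTER_CUBIC))
E
```

```text
time_s: 2.6
eef_pos: [0.5664, 0.3256, 0.0004]
ee_rot: [-3.035, -0.811, -0.0]
ft_force: [-0.5, 0.6, 0.1]
opening: 0.0847
t 2.60 tcp [5.664e+02 3.256e+02 4.000e-01] phi 29.9 tilt 0.01 F [-0.5  0.6  0.1] T [-0.07  0.    0.02] open 84.7 j [-0.7   0.7   0.17  1.76 -0.17  0.7   0.08]
shift [-0.3 -1.2  2.4] twist -0.1
```

View pics/w1_scene.png

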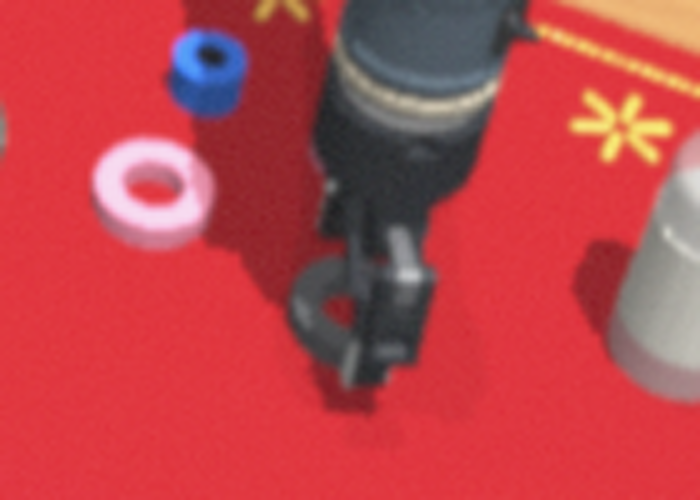

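The fingers straddle the washer. I'll squeeze gently, open, turn 90° and grip again so it centres both ways.

```bash
python3 -m crank '[[0,-0.5,1,0,50],[0,-0.5,1,0,50],[0,-0.5,1,0,50],[0,-0.5,1,0,50],[0,-0.5,1,0,50]]' 25; python3 go.py
```

```text
time_s: 3.32
eef_pos: [0.5664, 0.3262, 0.0001]
ee_rot: [-3.035, -0.811, -0.001]
ft_force: [-1.2, -0.6, 4.8]
opening: 0.0616
t 3.33 tcp [5.664e+02 3.262e+02 1.000e-01] phi 29.9 tilt 0.06 F [-1.2 -0.6  4.8] T [-0.04  0.26 -0.04] open 61.6 j [-0.71  0.7   0.17  1.76 -0.17  0.69  0.08]
```

```bash
python3 -m crank '[[0,0,0,0,85],[0,0,0,0,85],[0,0,-4,10,85],[0,0,-4,20,85],[0,0,-4,30,85],[0,0,-4,40,85],[0,0,-4,50,85],[0,0,-4,60,85],[0,0,-4,70,85],[0,0,-4,80,85]]' 25; python3 -m crank '[[0,0,0,10,85],[0,0,0,10,85],[0,0,0,10,50],[0,0,0,10,50],[0,0,0,10,50],[0,0,0,10,50],[0,0,0,10,50]]' 40; python3 go.py
```

```text
time_s: 4.58
eef_pos: [0.5658, 0.3258, 0.0029]
ee_rot: [2.842, -1.337, -0.0]
ft_force: [-0.1, -0.5, -0.4]
opening: 0.0848
time_s: 5.45
eef_pos: [0.5663, 0.3259, 0.0036]
ee_rot: [-2.719, 1.572, -0.0]
ft_force: [-0.3, -0.7, 3.2]
opening: 0.0592
t 5.45 tcp [566.3 325.9   3.6] phi -60.1 tilt 0.03 F [-0.3 -0.7  3.2] T [0.03 0.15 0.12] open 59.2 j [-0.98  0.76  0.58  1.78 -0.57  0.77 -1.15]
```

```bash
python3 -m crank '[[0,0,-10,0,50],[0,0,-40,0,50],[0,0,-80,0,50],[0,0,-120,0,50],[0,0,-140,0,50],[0,0,-140,0,50],[0,0,-140,0,50]]' 60; python3 go.py
python3 - <<'E'
from plant import eyes
import cv2
from h import proj
from plant import status
for n in("scene","top"):
    im=eyes.camera(n)[:,:,::-1]; p=status.get_state()["eef_pos"]; u,v=proj(n,p).astype(int); print(n,u,v); cv2.imwrite(f"pics/w2_{n}_full.png",im); cv2.imwrite(f"pics/w2_{n}.png",cv2.resize(im[v-35:v+35,u-50:u+50],None,fx=7,fy=7,interpolation=cv2.INTER_CUBIC))
E
```

```text
time_s: 6.32
eef_pos: [0.5648, 0.3256, 0.1415]
ee_rot: [2.718, -1.571, -0.003]
ft_force: [-0.4, 0.1, -2.6]
opening: 0.0584
t 6.33 tcp [564.8 325.6 141.5] phi -60.1 tilt 0.18 F [-0.4  0.1 -2.6] T [ 0.05 -0.02 -0.04] open 58.4 j [-1.06  0.6   0.7   1.71 -0.45  1.   -1.25]
scene 406 245
top 151 230
```

View pics/w2_scene.png

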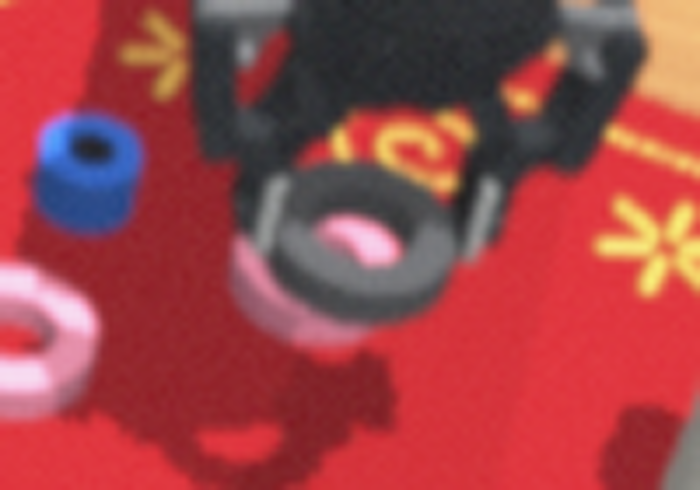

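View pics/w2_top.png

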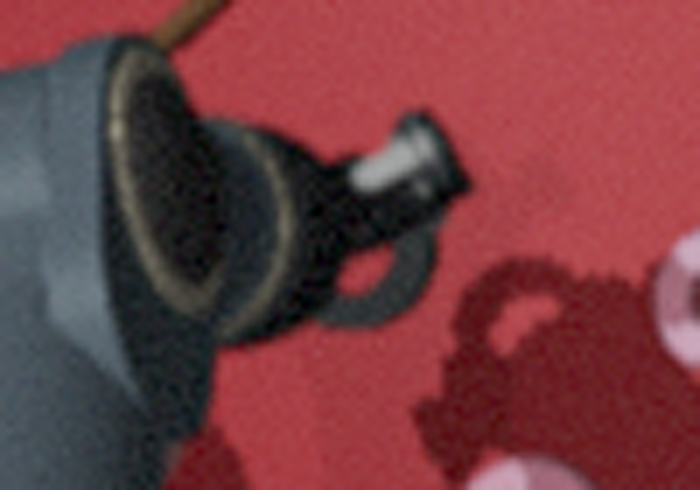

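```bash
cat > ov.py <<'E'
import sys
from h import *
# ov.py file cam out x y zb H R rin  (mm)
def ov(img,n,out,x,y,zb,H,R,ri,k=7,w=45,hh=35):
    im=cv2.imread(img) if isinstance(img,str) else img
    x,y,zb,H,R,ri=[a/1e3 for a in(x,y,zb,H,R,ri)]
    u,v=proj(n,[x,y,zb+H/2]).astype(int); p=cv2.resize(im[v-hh:v+hh,u-w:u+w],None,fx=k,fy=k,interpolation=cv2.INTER_CUBIC)
    for z,r,c in((zb,R,(0,255,0)),(zb+H,R,(0,255,255)),(zb+H,ri,(255,255,0))):
        q=((proj(n,circ(x,y,z,r))-[u-w,v-hh]+.5)*k).astype(int); cv2.polylines(p,[q],True,c,1)
    cv2.imwrite(out,p)
if __name__=="__main__": ov(sys.argv[1],sys.argv[2],sys.argv[3],*map(float,sys.argv[4:]))
E
python3 ov.py pics/w2_scene_full.png scene pics/w2o.png 564.8 325.6 137.9 18 31 16.5;python3 ov.py pics/w2_top_full.png top pics/w2ot.png 564.8 325.6 137.9 18 31 16.5
```

```text
(no output)
```

View pics/w2o.png

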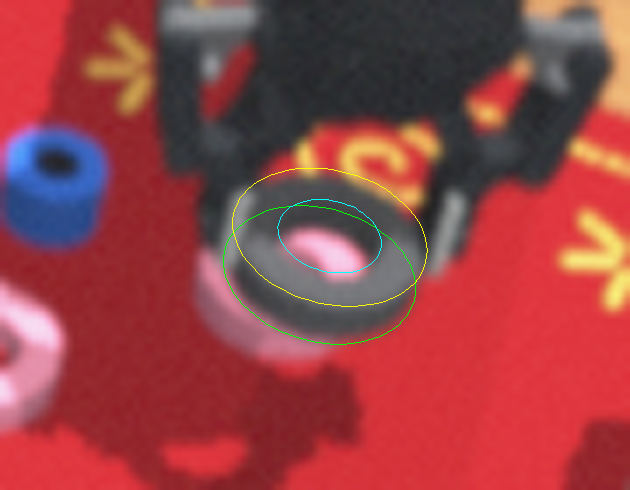

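View pics/w2ot.png

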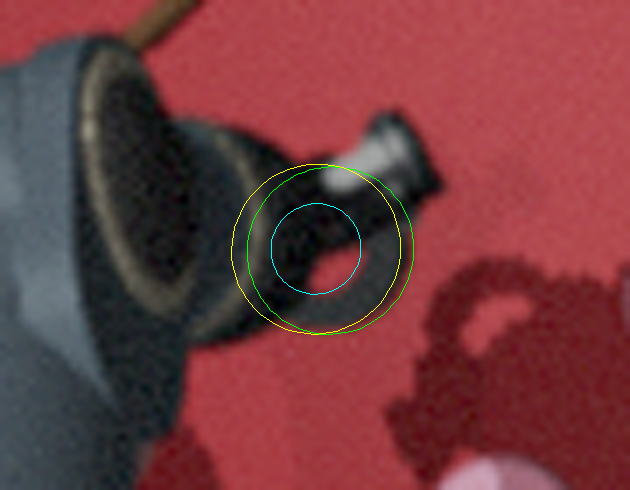

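The grip is level, and the overlay agrees to about a pixel (the real position by grip is (566.3, 326) against (565.4, 326.5) from the camera). Carrying it to above the stand.

```bash
python3 go.py 576.6 69.3 180 -60
```

```text
t 6.42 tcp [564.9 325.5 141.3] phi -60.1 tilt 0.20 F [-0.7 -0.9 -2. ] T [ 0.04 -0.04  0.02] open 58.4 j [-1.06  0.6   0.7   1.71 -0.45  1.   -1.25]
shift [227.9 117.9 -38.2] twist -0.1
```

```bash
python3 -m crank '[[20,10,-38,0,50],[60,31,-38,0,50],[100,52,-38,0,50],[140,72,-38,0,50],[175,90,-38,0,50],[205,106,-38,0,50],[228,118,-38,0,50],[228,118,-38,0,50],[228,118,-38,0,50]]'; python3 go.py 576.6 69.3 160 -60
```

```text
time_s: 7.55
eef_pos: [0.5772, 0.0705, 0.1805]
ee_rot: [2.72, -1.571, -0.002]
ft_force: [-0.5, 0.0, -2.9]
opening: 0.0584
t 7.55 tcp [577.2  70.5 180.5] phi -60.0 tilt 0.08 F [-0.5  0.  -2.9] T [ 0.06 -0.03 -0.03] open 58.4 j [-0.77  0.45  0.77  1.85 -0.37  0.99 -0.89]
shift [ 0.8  1.1 20.5] twist -0.0
```

Look at washer vs spindle before lowering.

```bash
python3 -m crank '[[0.8,1.1,10,0,50],[0.8,1.1,18,0,50],[0.8,1.1,18,0,50]]'; python3 go.py 576.6 69.3 160 -60; python3 - <<'E'
from plant import eyes,status
import cv2
from ov import ov
for n in("scene","top"):
    im=eyes.camera(n)[:,:,::-1].copy(); p=[v*1e3 for v in status.get_state()["eef_pos"]]
    ov(im,n,f"pics/w3_{n}.png",p[0],p[1],p[2]-3.6,18,31,16.5)
E
```

```text
time_s: 7.92
eef_pos: [0.5762, 0.0687, 0.1621]
ee_rot: [2.719, -1.571, -0.003]
ft_force: [0.2, 0.6, -2.3]
opening: 0.0588
t 7.92 tcp [576.2  68.7 162.1] phi -60.0 tilt 0.13 F [ 0.2  0.6 -2.3] T [-0.07 -0.05  0.03] open 58.8 j [-0.75  0.47  0.76  1.87 -0.39  0.96 -0.87]
shift [-0.3 -0.7  2.1] twist -0.0
```

View pics/w3_scene.png

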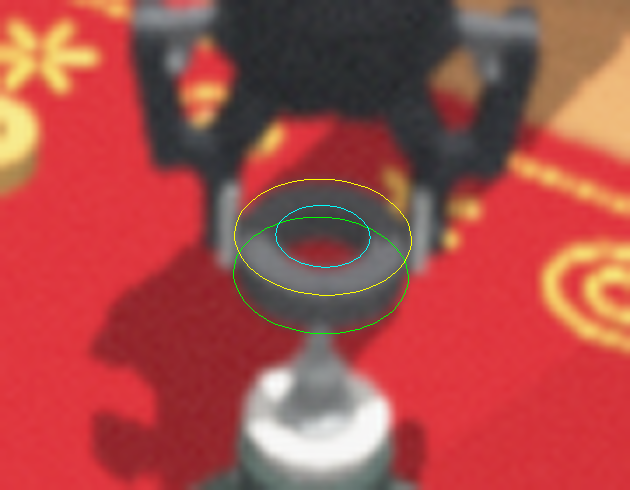

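View pics/w3_top.png

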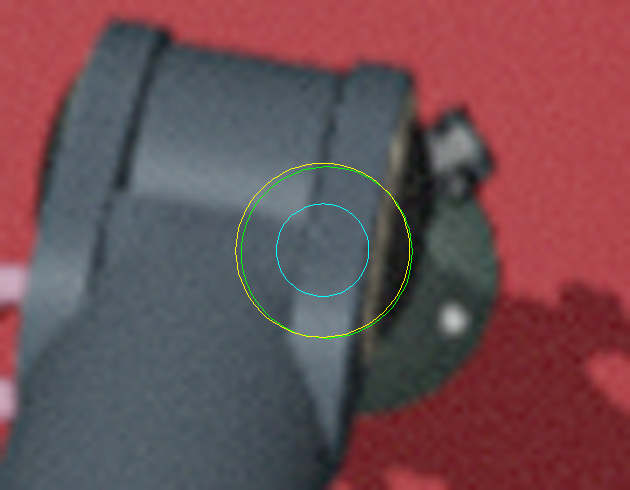

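The held washer overlays within half a pixel of prediction, so the camera and robot frames agree. Lowering it.

```bash
python3 -m crank '[[-0.2,-0.6,12,0,50],[-0.2,-0.6,24,0,50],[-0.2,-0.6,36,0,50],[-0.2,-0.6,48,0,50],[-0.2,-0.6,56,0,50],[-0.2,-0.6,56,0,50]]'; python3 go.py 576.6 69.3 93.6 -60
```

```text
time_s: 8.78
eef_pos: [0.577, 0.0685, 0.1065]
ee_rot: [2.719, -1.572, -0.002]
ft_force: [-0.2, -0.1, -2.4]
opening: 0.0585
t 8.78 tcp [577.   68.5 106.5] phi -60.1 tilt 0.08 F [-0.2 -0.1 -2.4] T [-0.03 -0.03  0.04] open 58.5 j [-0.71  0.54  0.71  1.91 -0.46  0.86 -0.82]
shift [-0.9 -0.1 12.9] twist -0.1
```

```bash
python3 -m crank '[[-0.6,-0.1,3,0,50],[-0.6,-0.1,6,0,50],[-0.6,-0.1,6,0,50]]'; python3 go.py;  python3 -m crank '[[0,0,1.5,0,50],[0,0,3,0,50],[0,0,3,0,50]]'; python3 go.py 576.6 69.3 93.6 -60
```

```text
time_s: 9.15
eef_pos: [0.5771, 0.0693, 0.1012]
ee_rot: [-2.72, 1.572, 0.0]
ft_force: [-0.6, 0.5, -1.9]
opening: 0.0587
t 9.15 tcp [577.1  69.3 101.2] phi -60.1 tilt 0.01 F [-0.6  0.5 -1.9] T [-0.01 -0.02 -0.02] open 58.7 j [-0.7   0.55  0.7   1.92 -0.46  0.85 -0.81]
time_s: 9.52
eef_pos: [0.5771, 0.0692, 0.0982]
ee_rot: [2.72, -1.572, -0.0]
ft_force: [-0.0, -0.0, -2.9]
opening: 0.0587
t 9.53 tcp [577.1  69.2  98.2] phi -60.1 tilt 0.01 F [-0.  -0.  -2.9] T [-0.02 -0.04 -0.04] open 58.7 j [-0.7   0.55  0.7   1.92 -0.47  0.84 -0.81]
shift [-0.4  0.4  4.6] twist -0.1
```

```bash
python3 -m crank '[[0,0,1,0,50],[0,0,2,0,50],[0,0,2,0,50]]'; python3 go.py;  python3 -m crank '[[0,0,1,0,50],[0,0,1,0,50]]'; python3 go.py 576.6 69.3 93.6 -60;  python3 -m crank '[[0,0,1,0,50],[0,0,1,0,50]]'; python3 go.py
```

```text
time_s: 9.9
eef_pos: [0.577, 0.0693, 0.0961]
ee_rot: [2.72, -1.572, -0.001]
ft_force: [-0.6, -0.1, -2.2]
opening: 0.0587
t 9.90 tcp [577.   69.3  96.1] phi -60.1 tilt 0.03 F [-0.6 -0.1 -2.2] T [0.07 0.08 0.04] open 58.7 j [-0.7   0.55  0.69  1.92 -0.47  0.84 -0.81]
time_s: 10.15
eef_pos: [0.577, 0.0693, 0.0952]
ee_rot: [2.72, -1.572, -0.001]
ft_force: [-0.7, 1.4, -2.6]
opening: 0.0589
t 10.15 tcp [577.   69.3  95.2] phi -60.1 tilt 0.03 F [-0.7  1.4 -2.6] T [ 0.1   0.17 -0.02] open 58.9 j [-0.7   0.55  0.69  1.92 -0.47  0.84 -0.8 ]
shift [-0.2  0.3  1.6] twist -0.1
time_s: 10.4
eef_pos: [0.577, 0.0693, 0.0941]
ee_rot: [2.72, -1.572, -0.001]
ft_force: [-0.7, -1.2, -2.4]
opening: 0.0583
t 10.40 tcp [577.   69.3  94.1] phi -60.1 tilt 0.03 F [-0.7 -1.2 -2.4] T [0.15 0.27 0.05] open 58.3 j [-0.7   0.56  0.69  1.92 -0.47  0.83 -0.8 ]
```

```bash
python3 -m crank '[[0,0,1,0,50],[0,0,1,0,50]]'; python3 go.py; cat > look.py <<'E'
import sys,cv2
from plant import eyes,status
from ov import ov
# look tag dz H R rin [x y]
a=sys.argv; 
im=eyes.camera("scene")[:,:,::-1].copy(); p=[v*1e3 for v in status.get_state()["eef_pos"]]
cv2.imwrite(f"pics/{a[1]}_full.png",im)
ov(im,"scene",f"pics/{a[1]}.png",p[0],p[1],p[2]-float(a[2]),*map(float,a[3:6]))
ov(im,"scene",f"pics/{a[1]}_raw.png",p[0],p[1],p[2]-float(a[2]),0,.01,.01)
E
python3 look.py w4 3.6 18 31 16.5
```

```text
time_s: 10.65
eef_pos: [0.577, 0.0693, 0.0931]
ee_rot: [2.72, -1.572, -0.001]
ft_force: [-2.0, 1.5, -2.3]
opening: 0.0587
t 10.65 tcp [577.   69.3  93.1] phi -60.1 tilt 0.03 F [-2.   1.5 -2.3] T [ 0.18  0.39 -0.01] open 58.7 j [-0.7   0.56  0.69  1.92 -0.47  0.83 -0.8 ]
```

View pics/w4.png

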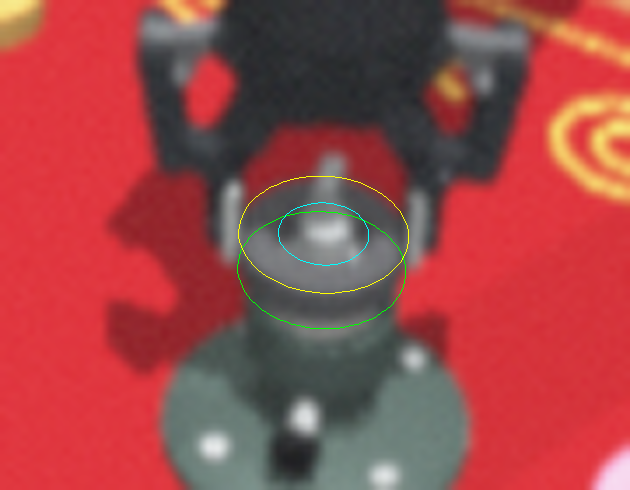

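A side force of about 2 N toward -x, +y shows the bore rubbing the chamfer. I'll shift the washer that way.

```bash
python3 -m crank '[[-1.1,0.8,0,0,50],[-1.1,0.8,0,0,50]]'; python3 go.py;  python3 -m crank '[[0,0,1,0,50],[0,0,1,0,50]]'; python3 go.py
```

```text
time_s: 10.95
eef_pos: [0.5764, 0.0695, 0.0935]
ee_rot: [-2.719, 1.573, -0.002]
ft_force: [0.9, 0.8, -2.6]
opening: 0.0585
t 10.95 tcp [576.4  69.5  93.5] phi -60.1 tilt 0.06 F [ 0.9  0.8 -2.6] T [-0.01 -0.04 -0.03] open 58.5 j [-0.7   0.55  0.69  1.92 -0.47  0.83 -0.8 ]
time_s: 11.2
eef_pos: [0.5765, 0.0696, 0.0929]
ee_rot: [-2.719, 1.572, -0.001]
ft_force: [-0.7, 0.7, 2.5]
opening: 0.0583
t 11.20 tcp [576.5  69.6  92.9] phi -60.1 tilt 0.06 F [-0.7  0.7  2.5] T [0.06 0.25 0.02] open 58.3 j [-0.7   0.56  0.69  1.92 -0.47  0.83 -0.8 ]
```

```bash
python3 -m crank '[[0,0,0,0,64],[0,0,0,0,68],[0,0,0,0,75]]'; python3 go.py; python3 look.py w5 2.9 18 31 16.5
```

```text
time_s: 11.58
eef_pos: [0.576, 0.0698, 0.0922]
ee_rot: [-2.72, 1.572, -0.0]
ft_force: [0.6, -0.6, 0.4]
opening: 0.0751
t 11.57 tcp [576.   69.8  92.2] phi -60.1 tilt 0.00 F [ 0.6 -0.6  0.4] T [ 0.04  0.03 -0.06] open 75.1 j [-0.7   0.56  0.69  1.92 -0.47  0.83 -0.8 ]
```

View pics/w5.png

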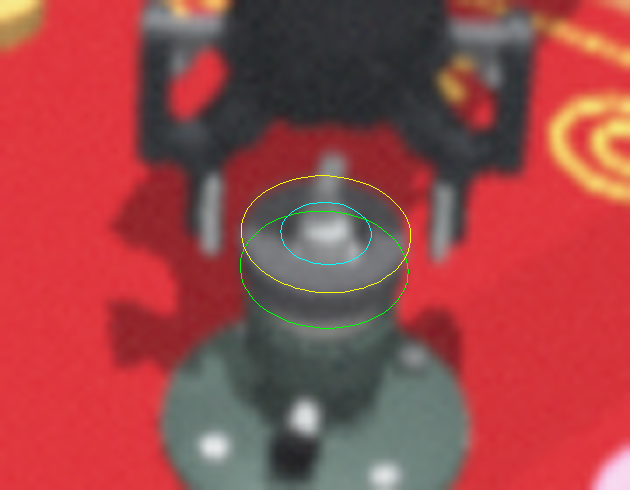

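The washer lies level on the seat round the spindle. Now I'll rise and go to the spacer.

```bash
python3 -m crank '[[0,0,-20,0,85],[0,0,-60,0,85],[0,0,-100,0,85],[0,0,-100,0,85],[0,0,-100,0,85]]'; python3 go.py 436.5 -180 60 -60
```

```text
time_s: 12.25
eef_pos: [0.5756, 0.0699, 0.1926]
ee_rot: [-2.719, 1.572, 0.001]
ft_force: [-0.9, 0.8, -0.9]
opening: 0.0851
t 12.25 tcp [575.6  69.9 192.6] phi -60.1 tilt 0.04 F [-0.9  0.8 -0.9] T [ 0.04 -0.02 -0.03] open 85.1 j [-0.78  0.43  0.78  1.84 -0.36  1.01 -0.9 ]
shift [147.2 245.3 132.4] twist -0.1
```

```bash
python3 -m crank '[[29,49,0,0,85],[59,98,0,0,85],[88,147,30,0,85],[118,196,70,0,85],[147,245,110,0,85],[147,245,130,0,85],[147,245,130,0,85],[147,245,130,0,85]]'; python3 go.py 436.5 -180 2 -60; python3 - <<'E'
from plant import eyes
import cv2
for n,(u,v) in(("scene",(306,220)),("top",(253,227))):
    im=eyes.camera(n)[:,:,::-1].copy(); cv2.imwrite(f"pics/w6_{n}f.png",im); cv2.imwrite(f"pics/w6_{n}.png",cv2.resize(im[v-26:v+26,u-26:u+26],None,fx=9,fy=9,interpolation=cv2.INTER_CUBIC))
a=cv2.imread("pics/w6_scene.png");b=cv2.imread("pics/w6_top.png"); cv2.imwrite("pics/w6.png",cv2.resize(cv2.hconcat([a,b]),(800,400)))
E
```

```text
time_s: 13.25
eef_pos: [0.4377, -0.1794, 0.0626]
ee_rot: [-2.72, 1.571, -0.0]
ft_force: [-0.2, 0.4, 0.2]
opening: 0.0848
t 13.25 tcp [ 437.7 -179.4   62.6] phi -60.0 tilt 0.01 F [-0.2  0.4  0.2] T [-0.05 -0.    0.01] open 84.8 j [-0.26  0.46  0.71  2.19 -0.5   0.66 -0.25]
shift [-0.   1.3 60.6] twist -0.0
```

View pics/w6.png

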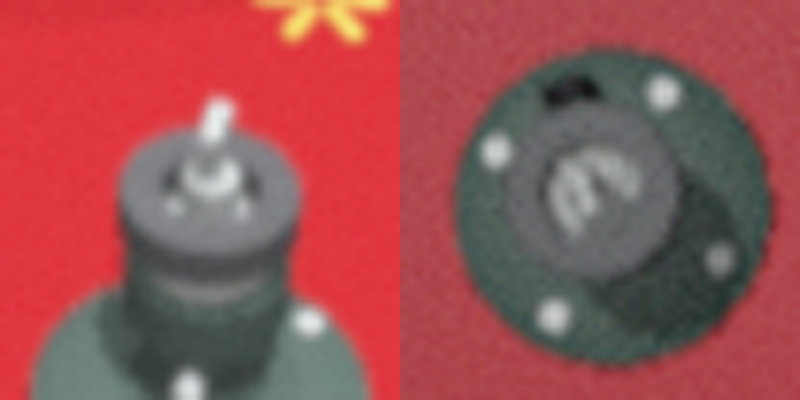

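Washer is level and concentric (top view crop (595,190), spindle in bore). Descending on the brass ring.

```bash
python3 -m crank '[[0,1.3,25,0,85],[0,1.3,45,0,85],[0,1.3,57,0,85],[0,1.3,57,0,85]]'; python3 go.py 436.5 -180 5 -60; python3 look.py s1 5 20 25 11.4
```

```text
time_s: 13.85
eef_pos: [0.4361, -0.18, 0.0052]
ee_rot: [-2.72, 1.571, 0.001]
ft_force: [0.1, 0.0, 0.3]
opening: 0.0853
t 13.85 tcp [ 436.1 -180.     5.2] phi -60.0 tilt 0.02 F [0.1 0.  0.3] T [-0.   -0.   -0.02] open 85.3 j [-0.16  0.56  0.59  2.21 -0.62  0.54 -0.14]
shift [ 0.1 -0.3  0.2] twist -0.0
```

View pics/s1.png

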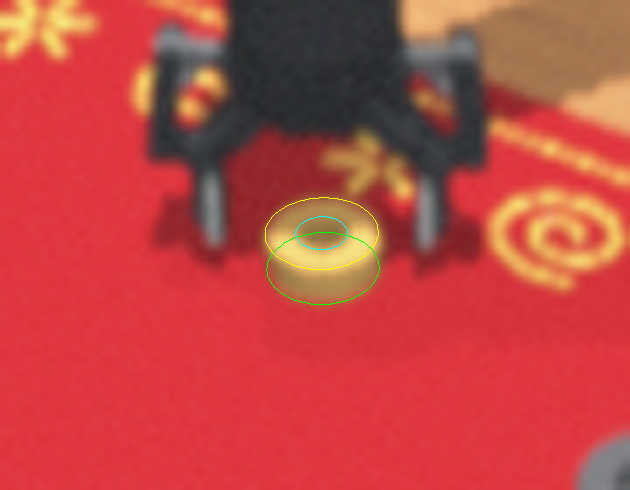

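```bash
python3 -m crank '[[0,0,0,0,40],[0,0,0,0,40],[0,0,0,0,40],[0,0,0,0,40],[0,0,0,0,40],[0,0,0,0,85],[0,0,0,0,85],[0,0,0,-10,85],[0,0,0,-20,85],[0,0,0,-30,85]]' 25; python3 -m crank '[[0,0,0,-10,85],[0,0,0,-20,85],[0,0,0,-30,85],[0,0,0,-40,85],[0,0,0,-50,85],[0,0,0,-60,85],[0,0,0,-60,85]]';  python3 go.py 436.3 -180 5 30
```

```text
time_s: 15.15
eef_pos: [0.4358, -0.1806, 0.0052]
ee_rot: [3.036, -0.806, -0.0]
ft_force: [-0.2, -0.2, 0.2]
opening: 0.0852
time_s: 16.02
eef_pos: [0.4357, -0.1807, 0.0052]
ee_rot: [-3.036, -0.807, -0.0]
ft_force: [-0.0, 1.2, 0.1]
opening: 0.0848
t 16.02 tcp [ 435.7 -180.7    5.2] phi 29.8 tilt 0.03 F [-0.   1.2  0.1] T [-0.01  0.03 -0.06] open 84.8 j [ 0.17  0.49  0.17  2.19 -0.18  0.47  1.  ]
shift [ 0.8 -0.3  0.2] twist -0.2
```

```bash
python3 -m crank '[[0,0,0,0,40],[0,0,0,0,40],[0,0,0,0,40],[0,0,0,0,40],[0,0,0,0,40],[0,0,0,0,40]]' 60; python3 go.py
```

```text
time_s: 16.77
eef_pos: [0.4362, -0.1805, 0.0059]
ee_rot: [3.035, 0.811, 0.001]
ft_force: [-1.8, 0.5, 6.6]
opening: 0.0472
t 16.77 tcp [ 436.2 -180.5    5.9] phi 29.9 tilt 0.04 F [-1.8  0.5  6.6] T [0.18 0.22 0.13] open 47.2 j [ 0.16  0.49  0.17  2.19 -0.18  0.47  1.  ]
```

```bash
python3 -m crank '[[0,0,-20,0,40],[0,0,-60,0,40],[0,0,-110,0,40],[0,0,-150,0,40],[0,0,-172,0,40],[0,0,-172,0,40]]'; python3 go.py 575.6 69.5 180 -60
```

```text
time_s: 17.52
eef_pos: [0.4366, -0.1806, 0.1784]
ee_rot: [3.034, 0.81, 0.005]
ft_force: [-0.5, 0.4, -2.8]
opening: 0.047
t 17.52 tcp [ 436.6 -180.6  178.4] phi 29.9 tilt 0.18 F [-0.5  0.4 -2.8] T [ 0.01  0.02 -0.03] open 47.0 j [ 0.08  0.2   0.26  2.07 -0.07  0.88  0.9 ]
shift [ 245.2 -147.5   -1.3] twist 89.9
```

```bash
python3 -m crank '[[25,-15,0,10,40],[60,-36,0,20,40],[95,-57,0,30,40],[130,-78,0,40,40],[165,-99,0,50,40],[200,-120,-2,60,40],[230,-138,-2,70,40],[245,-147.5,-2,80,40],[245,-147.5,-2,90,40],[245,-147.5,-2,90,40]]'; python3 go.py 575.6 69.5 160 -60
```

```text
time_s: 18.77
eef_pos: [0.5734, 0.0697, 0.177]
ee_rot: [2.719, -1.568, -0.004]
ft_force: [0.7, -0.9, -1.8]
opening: 0.0469
t 18.77 tcp [573.4  69.7 177. ] phi -59.9 tilt 0.24 F [ 0.7 -0.9 -1.8] T [-0.07  0.03  0.03] open 46.9 j [-0.51  0.38  0.41  1.85 -0.18  0.95 -1.07]
shift [ 1.3 -1.9 17. ] twist 0.1
```

```bash
python3 -m crank '[[1.3,-1.9,12,0,40],[1.3,-1.9,22,0,40],[1.3,-1.9,22,0,40],[1.3,-1.9,22,0,40]]'; python3 go.py 575.6 69.5 140 -60; python3 look.py s2 5.9 20 25 11.4
```

```text
time_s: 19.27
eef_pos: [0.577, 0.0691, 0.1573]
ee_rot: [-2.72, 1.573, 0.0]
ft_force: [-0.4, -0.6, -2.0]
opening: 0.0473
t 19.27 tcp [577.   69.1 157.3] phi -60.1 tilt 0.01 F [-0.4 -0.6 -2. ] T [ 0.   -0.01  0.01] open 47.3 j [-0.5   0.41  0.4   1.86 -0.2   0.91 -1.06]
shift [-1.   1.  17.3] twist -0.1
```

View pics/s2.png

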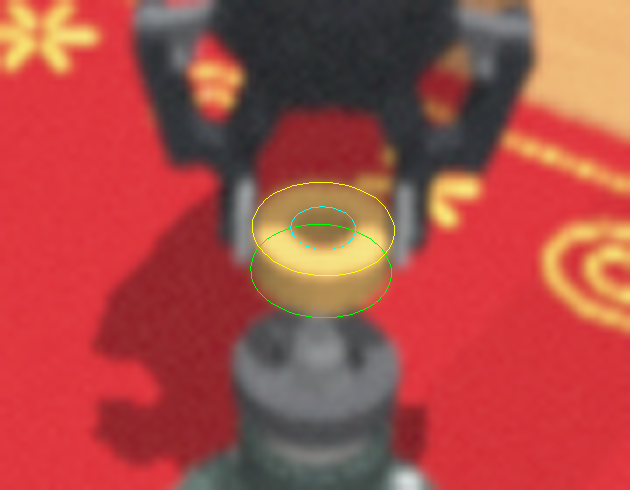

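```bash
python3 -m crank '[[-1,1,5,0,40],[-1,1,11,0,40],[-1,1,17,0,40],[-1,1,17,0,40]]'; python3 go.py 575.6 69.5 126 -60
```

```text
time_s: 19.82
eef_pos: [0.575, 0.0697, 0.1395]
ee_rot: [2.719, -1.572, -0.002]
ft_force: [-0.5, 0.7, -2.2]
opening: 0.0469
t 19.82 tcp [575.   69.7 139.5] phi -60.1 tilt 0.08 F [-0.5  0.7 -2.2] T [0.01 0.02 0.03] open 46.9 j [-0.49  0.43  0.39  1.88 -0.21  0.88 -1.05]
shift [ 0.4 -0.4 13.5] twist -0.1
```

```bash
python3 -m crank '[[0.4,-0.5,4,0,40],[0.4,-0.5,8,0,40],[0.4,-0.5,12,0,40],[0.4,-0.5,12,0,40]]'; python3 go.py;python3 -m crank '[[0,0,3,0,40],[0,0,6,0,40],[0,0,6,0,40]]'; python3 go.py 575.6 69.5 113.4 -60
```

```text
time_s: 20.32
eef_pos: [0.5758, 0.0696, 0.1278]
ee_rot: [2.719, -1.572, -0.001]
ft_force: [0.2, -0.4, -2.8]
opening: 0.0471
t 20.32 tcp [575.8  69.6 127.8] phi -60.1 tilt 0.05 F [ 0.2 -0.4 -2.8] T [-0.02  0.01  0.  ] open 47.1 j [-0.49  0.44  0.39  1.89 -0.22  0.85 -1.04]
time_s: 20.7
eef_pos: [0.5759, 0.0696, 0.122]
ee_rot: [2.719, -1.572, -0.001]
ft_force: [0.3, 0.8, -1.6]
opening: 0.0471
t 20.70 tcp [575.9  69.6 122. ] phi -60.1 tilt 0.03 F [ 0.3  0.8 -1.6] T [-0.08  0.01 -0.04] open 47.1 j [-0.49  0.45  0.39  1.89 -0.22  0.84 -1.04]
shift [-0.1  0.3  8.6] twist -0.1
```

```bash
python3 -m crank '[[0,0,2.5,0,40],[0,0,5,0,40],[0,0,5,0,40]]'; python3 go.py;python3 -m crank '[[0,0,1,0,40],[0,0,2,0,40],[0,0,2,0,40]]'; python3 go.py 575.6 69.5 113.4 -60
```

```text
time_s: 21.08
eef_pos: [0.5759, 0.0696, 0.117]
ee_rot: [2.719, -1.572, -0.001]
ft_force: [-0.8, 0.0, -2.6]
opening: 0.047
t 21.07 tcp [575.9  69.6 117. ] phi -60.1 tilt 0.03 F [-0.8  0.  -2.6] T [ 0.02 -0.01 -0.05] open 47.0 j [-0.48  0.46  0.38  1.89 -0.22  0.83 -1.03]
time_s: 21.45
eef_pos: [0.5761, 0.0696, 0.1152]
ee_rot: [2.72, -1.573, -0.0]
ft_force: [-0.3, 0.5, -1.1]
opening: 0.0471
t 21.45 tcp [576.1  69.6 115.2] phi -60.1 tilt 0.01 F [-0.3  0.5 -1.1] T [0.02 0.02 0.04] open 47.1 j [-0.48  0.46  0.38  1.9  -0.23  0.83 -1.03]
shift [-0.2  0.5  1.8] twist -0.1
```

```bash
python3 -m crank '[[0,0,0.7,0,40],[0,0,0.7,0,40]]'; python3 go.py;python3 -m crank '[[0,0,0.7,0,40],[0,0,0.7,0,40]]'; python3 go.py 575.6 69.5 113.4 -60; python3 look.py s3 5.9 20 25 11.4
```

```text
time_s: 21.7
eef_pos: [0.5761, 0.0696, 0.1145]
ee_rot: [2.72, -1.572, -0.0]
ft_force: [0.1, -0.7, -2.3]
opening: 0.047
t 21.70 tcp [576.1  69.6 114.5] phi -60.1 tilt 0.01 F [ 0.1 -0.7 -2.3] T [-0.01  0.04 -0.05] open 47.0 j [-0.48  0.46  0.38  1.9  -0.23  0.83 -1.03]
time_s: 21.95
eef_pos: [0.5761, 0.0697, 0.1138]
ee_rot: [2.72, -1.572, -0.0]
ft_force: [0.3, 0.1, -2.1]
opening: 0.0473
t 21.95 tcp [576.1  69.7 113.8] phi -60.1 tilt 0.01 F [ 0.3  0.1 -2.1] T [0.01 0.02 0.03] open 47.3 j [-0.48  0.46  0.38  1.9  -0.23  0.83 -1.03]
shift [-0.1  0.5  0.4] twist -0.1
```

View pics/s3.png

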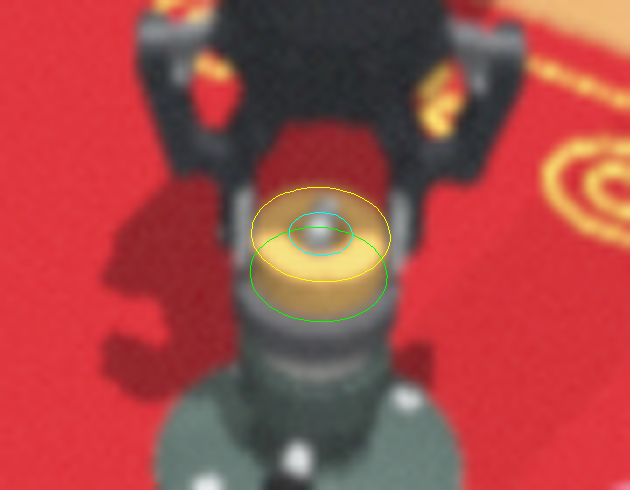

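```bash
python3 -m crank '[[0,0,0.6,0,40],[0,0,0.6,0,40]]'; python3 go.py;python3 -m crank '[[0,0,0.6,0,40],[0,0,0.6,0,40]]'; python3 go.py 575.6 69.5 113.4 -60
```

```text
time_s: 22.25
eef_pos: [0.5761, 0.0696, 0.1132]
ee_rot: [-2.72, 1.573, 0.0]
ft_force: [-0.4, -0.4, -1.6]
opening: 0.0473
t 22.25 tcp [576.1  69.6 113.2] phi -60.1 tilt 0.01 F [-0.4 -0.4 -1.6] T [-0.02 -0.02 -0.03] open 47.3 j [-0.48  0.46  0.38  1.9  -0.23  0.82 -1.03]
time_s: 22.5
eef_pos: [0.5763, 0.0696, 0.1131]
ee_rot: [-2.719, 1.572, -0.0]
ft_force: [-1.2, 0.5, 2.1]
opening: 0.047
t 22.50 tcp [576.3  69.6 113.1] phi -60.1 tilt 0.02 F [-1.2  0.5  2.1] T [-0.01  0.33 -0.01] open 47.0 j [-0.48  0.46  0.38  1.9  -0.23  0.82 -1.03]
shift [-0.2  0.6 -0.3] twist -0.1
```

Contact at TCP 113.1 means the washer top is at about 107.2, which agrees with the seat height. Releasing.

```bash
python3 -m crank '[[0,0,0,0,52],[0,0,0,0,56],[0,0,0,0,66],[0,0,0,0,70]]'; python3 go.py; python3 -m crank '[[0,0,-20,0,80],[0,0,-60,0,85],[0,0,-90,0,85],[0,0,-90,0,85]]'; python3 go.py 566.5 -309.5 60 -30
```

```text
time_s: 23.0
eef_pos: [0.5762, 0.0696, 0.1127]
ee_rot: [-2.72, 1.572, 0.0]
ft_force: [-0.4, -1.4, -0.1]
opening: 0.0699
t 23.00 tcp [576.2  69.6 112.7] phi -60.1 tilt 0.00 F [-0.4 -1.4 -0.1] T [ 0.01  0.   -0.01] open 69.9 j [-0.48  0.46  0.38  1.9  -0.23  0.82 -1.03]
time_s: 23.5
eef_pos: [0.5778, 0.0696, 0.2052]
ee_rot: [-2.716, 1.571, -0.006]
ft_force: [-0.0, -0.4, -0.1]
opening: 0.0849
t 23.50 tcp [577.8  69.6 205.2] phi -60.1 tilt 0.32 F [-0.  -0.4 -0.1] T [-0.   -0.02 -0.03] open 84.9 j [-0.52  0.35  0.42  1.81 -0.17  1.   -1.08]
shift [322.7 199.7 144.6] twist -30.1
```

```bash
python3 -m crank '[[41,25,0,-10,85],[81,50,0,-20,85],[121,75,0,-30,85],[161,100,0,-40,85],[202,125,0,-47,85],[242,150,40,-47,85],[282,175,80,-47,85],[322,199,120,-47,85],[322,199,140,-47,85],[322,199,140,-47,85]]'; python3 go.py 566.3 -309.7 5 -13;  python3 - <<'E'
from plant import eyes
import cv2
for n,(u,v) in(("scene",(306,220)),("top",(253,227))):
    im=eyes.camera(n)[:,:,::-1].copy(); cv2.imwrite(f"pics/s6_{n}f.png",im); cv2.imwrite(f"pics/s6_{n}.png",cv2.resize(im[v-26:v+26,u-26:u+26],None,fx=9,fy=9,interpolation=cv2.INTER_CUBIC))
a=cv2.imread("pics/s6_scene.png");b=cv2.imread("pics/s6_top.png"); cv2.imwrite("pics/s6.png",cv2.resize(cv2.hconcat([a,b]),(800,400)))
E
```

```text
time_s: 24.75
eef_pos: [0.5627, -0.3072, 0.0598]
ee_rot: [-3.119, 0.357, 0.008]
ft_force: [-0.2, 0.6, 0.2]
opening: 0.085
t 24.75 tcp [ 562.7 -307.2   59.8] phi -13.1 tilt 0.34 F [-0.2  0.6  0.2] T [ 0.05 -0.01 -0.03] open 85.0 j [ 0.22  0.61  0.3   1.77 -0.24  0.8   0.41]
shift [ 4.4  1.8 54.8] twist -0.1
```

View pics/s6.png

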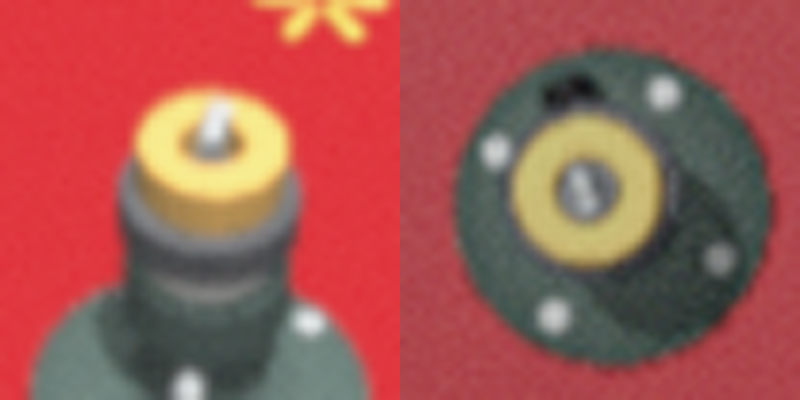

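The spacer sits level on the washer. Descending to the keeper.

```bash
python3 -m crank '[[3.5,2,15,0,85],[3.5,2,30,0,85],[3.5,2,40,0,85],[3.5,2,40,0,85]]'; python3 go.py 566.3 -309.7 5 -13; python3 - <<'E'
import cv2
a=cv2.imread("pics/s6_topf.png");b=cv2.imread("pics/s6_scenef.png")
f=lambda im,u,v,r:cv2.resize(im[v-r:v+r,u-r:u+r],(390,390),interpolation=cv2.INTER_CUBIC)
cv2.imwrite("pics/bl.png",cv2.hconcat([f(a,251,225,8),f(b,307,214,10)]))
E
```

```text
time_s: 25.35
eef_pos: [0.5665, -0.3109, 0.0214]
ee_rot: [-3.12, 0.357, 0.004]
ft_force: [1.3, -0.0, 0.4]
opening: 0.085
t 25.35 tcp [ 566.5 -310.9   21.4] phi -13.1 tilt 0.14 F [ 1.3 -0.   0.4] T [ 0.03 -0.03 -0.06] open 85.0 j [ 0.24  0.67  0.28  1.78 -0.26  0.73  0.43]
shift [-0.5 -1.1 16.4] twist -0.1
```

View pics/bl.png

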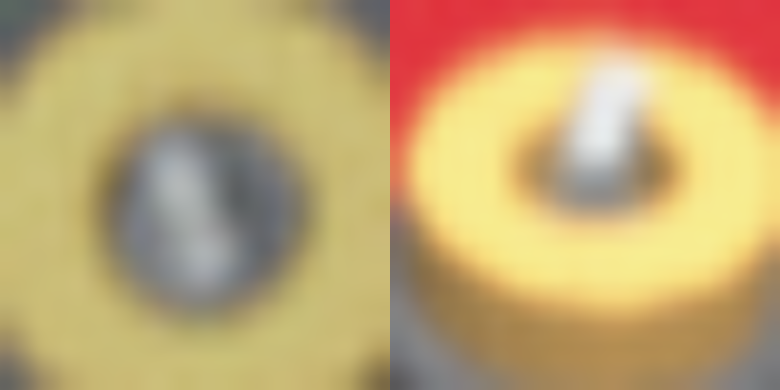

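```bash
python3 -m crank '[[-0.3,-1.1,8,0,85],[-0.3,-1.1,15.4,0,85],[-0.3,-1.1,15.4,0,85]]'; python3 go.py 566.3 -309.7 5 -13; python3 look.py k1 6 20 23 20
```

```text
time_s: 25.72
eef_pos: [0.5668, -0.31, 0.0065]
ee_rot: [-3.121, 0.357, 0.002]
ft_force: [-0.2, 0.3, -0.0]
opening: 0.0855
t 25.73 tcp [ 566.8 -310.     6.5] phi -13.1 tilt 0.08 F [-0.2  0.3 -0. ] T [ 0.04 -0.    0.03] open 85.5 j [ 0.24  0.69  0.27  1.78 -0.27  0.71  0.43]
shift [-0.6 -0.2  1.5] twist -0.1
```

View pics/k1.png

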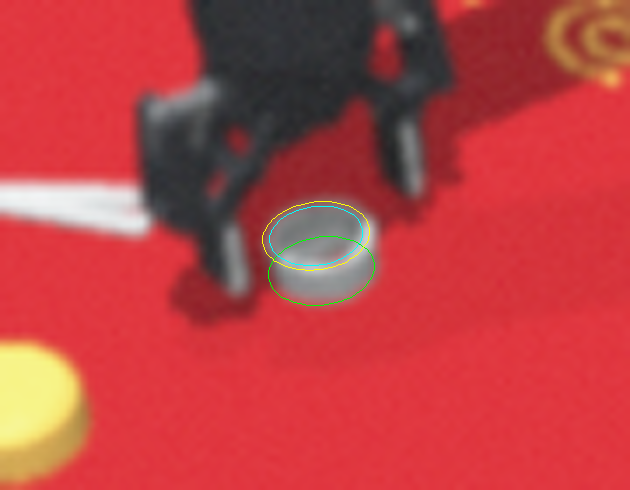

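```bash
python3 -m crank '[[0,0,0,0,36],[0,0,0,0,36],[0,0,0,0,36],[0,0,0,0,36],[0,0,0,0,36],[0,0,0,0,85],[0,0,0,0,85],[0,0,0,10,85],[0,0,0,20,85],[0,0,0,30,85]]' 25; python3 go.py;python3 -m crank '[[0,0,0,10,85],[0,0,0,20,85],[0,0,0,30,85],[0,0,0,40,85],[0,0,0,50,85],[0,0,0,60,85],[0,0,0,60,85],[0,0,0,60,85]]';  python3 go.py 566.8 -310 6 -103
```

```text
time_s: 27.02
eef_pos: [0.5672, -0.3103, 0.007]
ee_rot: [-2.919, 1.162, 0.0]
ft_force: [-0.6, 0.9, -0.1]
opening: 0.0847
t 27.02 tcp [ 567.2 -310.3    7. ] phi -43.4 tilt 0.01 F [-0.6  0.9 -0.1] T [-0.01  0.01  0.01] open 84.7 j [ 0.15  0.71  0.41  1.79 -0.4   0.73  0.02]
time_s: 28.02
eef_pos: [0.5672, -0.3102, 0.0071]
ee_rot: [1.957, -2.457, -0.0]
ft_force: [0.5, 0.3, -0.4]
opening: 0.0846
t 28.02 tcp [ 567.2 -310.2    7.1] phi -102.9 tilt 0.02 F [ 0.5  0.3 -0.4] T [-0.01  0.   -0.01] open 84.6 j [-0.02  0.78  0.68  1.8  -0.66  0.8  -0.81]
shift [-0.1  0.5  1.1] twist 0.1
```

```bash
python3 -m crank '[[0,0.3,1,0,36],[0,0.3,1,0,36],[0,0.3,1,0,36],[0,0.3,1,0,36],[0,0.3,1,0,36],[0,0.3,1,0,36]]' 60; python3 go.py; python3 look.py k2 6.2 20 23 20
```

```text
time_s: 28.78
eef_pos: [0.5672, -0.3106, 0.0068]
ee_rot: [-1.954, 2.46, -0.001]
ft_force: [-1.6, 0.6, 5.8]
opening: 0.0427
t 28.77 tcp [ 567.2 -310.6    6.8] phi -103.1 tilt 0.05 F [-1.6  0.6  5.8] T [0.12 0.13 0.02] open 42.7 j [-0.02  0.78  0.68  1.8  -0.66  0.8  -0.81]
```

View pics/k2.png

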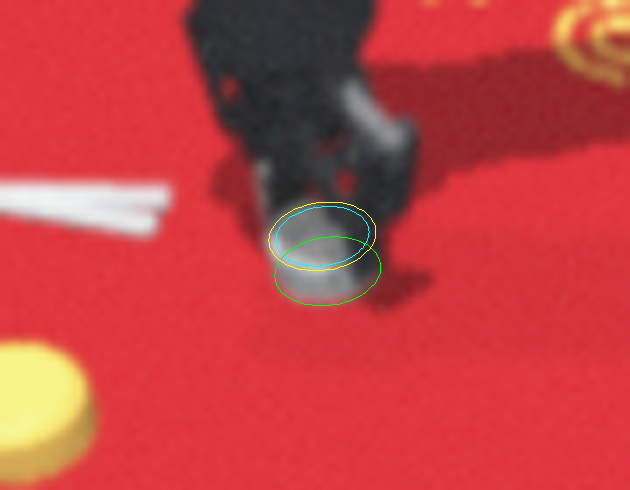

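```bash
python3 -m crank '[[0,0,-20,0,36],[0,0,-60,0,36],[0,0,-110,0,36],[0,0,-150,0,36],[0,0,-180,0,36],[0,0,-180,0,36]]'; python3 go.py 576.4 69.8 185 -60
```

```text
time_s: 29.58
eef_pos: [0.5679, -0.3113, 0.1894]
ee_rot: [-1.952, 2.458, -0.008]
ft_force: [-0.1, -0.9, -1.0]
opening: 0.0429
t 29.57 tcp [ 567.9 -311.3  189.4] phi -103.1 tilt 0.32 F [-0.1 -0.9 -1. ] T [-0.01 -0.02 -0.01] open 42.9 j [-0.13  0.58  0.85  1.69 -0.48  1.09 -0.94]
shift [-373.2   78.     3.6] twist -43.1
```

```bash
python3 -m crank '[[-30,6,0,-5,36],[-75,16,0,-10,36],[-125,26,0,-15,36],[-175,36,0,-20,36],[-225,47,0,-25,36],[-275,57,0,-30,36],[-320,67,0,-36,36],[-355,74,0,-43,36],[-373,78,0,-43,36],[-373,78,0,-43,36]]'; python3 -m crank '[[0,0,0,0,36],[0,0,0,0,36]]'; python3 go.py 576.4 69.8 165 -60
```

```text
time_s: 30.82
eef_pos: [0.5748, 0.0714, 0.1855]
ee_rot: [2.719, -1.572, -0.002]
ft_force: [-0.1, -0.6, 0.1]
opening: 0.0431
time_s: 31.08
eef_pos: [0.5754, 0.0687, 0.1863]
ee_rot: [2.716, -1.577, 0.001]
ft_force: [-0.3, -0.6, -1.6]
opening: 0.043
t 31.07 tcp [575.4  68.7 186.3] phi -60.3 tilt 0.04 F [-0.3 -0.6 -1.6] T [ 0.01 -0.03  0.02] open 43.0 j [-0.7   0.41  0.67  1.85 -0.3   0.99 -0.95]
shift [-0.5 -1.5 21.3] twist -0.3
```

```bash
python3 -m crank '[[-0.5,-1.5,10,0,36],[-0.5,-1.5,22,0,36],[-0.5,-1.5,32,0,36],[-0.5,-1.5,32,0,36]]'; python3 go.py 576.4 69.8 146 -60; python3 look.py k3 6.8 20 23 20; python3 - <<'E'
import cv2
from h import *
im=cv2.imread("pics/k3_full.png"); 
from plant import status
p=np.array(status.get_state()["eef_pos"]); n="scene"; r=14;k=40
u,v=proj(n,p+[0,0,.0]).astype(int); q=cv2.resize(im[v-r:v+r,u-r:u+r],None,fx=20,fy=20,interpolation=cv2.INTER_CUBIC)
# slot prediction at top of floor
c,s=np.cos(np.radians(19)),np.sin(np.radians(19))
P=np.array([[p[0]+c*a*.0115-s*b*.0055,p[1]+s*a*.0115+c*b*.0055,p[2]-.0068+.0035] for a,b in((1,1),(1,-1),(-1,-1),(-1,1))])
cv2.polylines(q,[((proj(n,P)-[u-r,v-r]+.5)*20).astype(int)],True,(0,255,0),1)
cv2.imwrite("pics/k3s.png",q)
E
```

```text
time_s: 31.58
eef_pos: [0.5756, 0.0718, 0.153]
ee_rot: [2.718, -1.572, -0.003]
ft_force: [0.1, 0.2, 0.3]
opening: 0.0431
t 31.57 tcp [575.6  71.8 153. ] phi -60.1 tilt 0.15 F [0.1 0.2 0.3] T [ 0.01 -0.02 -0.03] open 43.1 j [-0.68  0.45  0.65  1.87 -0.33  0.93 -0.93]
shift [2.1 0.2 7. ] twist -0.1
```

View pics/k3.png

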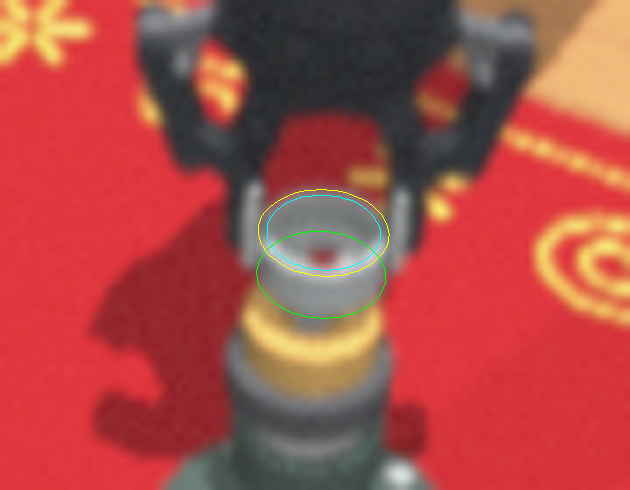

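View pics/k3s.png

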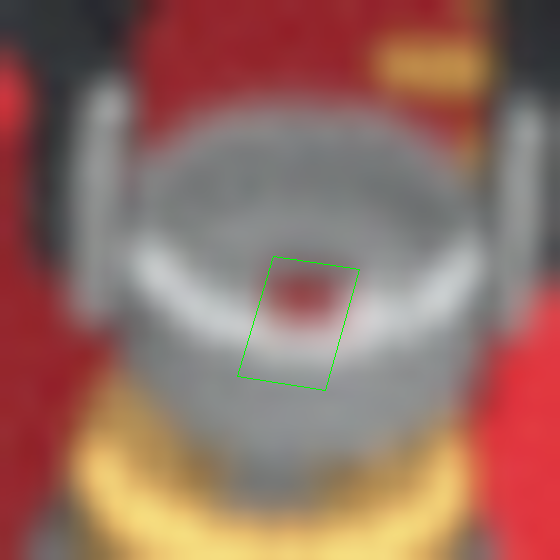

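```bash
python3 -m crank '[[1,0.1,2,0,36],[1.5,0.1,3,0,36],[1.5,0.1,3,0,36],[1.5,0.1,3,0,36]]'; python3 go.py 576.4 69.8 146 -60
```

```text
time_s: 32.12
eef_pos: [0.5771, 0.0706, 0.1514]
ee_rot: [-2.719, 1.572, -0.0]
ft_force: [-0.5, -0.5, -0.8]
opening: 0.043
t 32.12 tcp [577.1  70.6 151.4] phi -60.1 tilt 0.02 F [-0.5 -0.5 -0.8] T [ 0.01  0.01 -0.04] open 43.0 j [-0.68  0.46  0.64  1.87 -0.34  0.92 -0.92]
shift [0.3 1.  5.4] twist -0.1
```

```bash
python3 -m crank '[[0.3,1,2,0,36],[0.3,1,4,0,36],[0.3,1,4,0,36]]'; python3 go.py 576.4 69.8 143 -60;python3 -m crank '[[0,0,1.5,0,36],[0,0,3,0,36],[0,0,3,0,36]]'; python3 go.py 576.4 69.8 140 -60
```

```text
time_s: 32.5
eef_pos: [0.5762, 0.0698, 0.147]
ee_rot: [2.719, -1.573, -0.001]
ft_force: [-1.5, 0.7, -0.8]
opening: 0.0429
t 32.50 tcp [576.2  69.8 147. ] phi -60.1 tilt 0.03 F [-1.5  0.7 -0.8] T [-0.05  0.05 -0.01] open 42.9 j [-0.67  0.46  0.64  1.88 -0.34  0.91 -0.92]
shift [ 0.1 -0.2  4. ] twist -0.1
time_s: 32.88
eef_pos: [0.5762, 0.0698, 0.1441]
ee_rot: [2.719, -1.573, -0.0]
ft_force: [0.2, 0.2, -1.4]
opening: 0.0433
t 32.88 tcp [576.2  69.8 144.1] phi -60.1 tilt 0.02 F [ 0.2  0.2 -1.4] T [-0.03  0.02 -0.02] open 43.3 j [-0.67  0.46  0.64  1.88 -0.35  0.91 -0.92]
shift [ 0.  -0.2  4.1] twist -0.1
```

```bash
for i in 1; do :; done; python3 -m crank '[[0,0,1,0,36],[0,0,2,0,36],[0,0,2,0,36]]'; python3 go.py;python3 -m crank '[[0,0,1,0,36],[0,0,2,0,36],[0,0,2,0,36]]'; python3 go.py 576.4 69.8 134 -60
```

```text
time_s: 33.25
eef_pos: [0.5763, 0.0698, 0.1422]
ee_rot: [2.72, -1.572, -0.0]
ft_force: [-0.0, 0.5, -1.1]
opening: 0.0432
t 33.25 tcp [576.3  69.8 142.2] phi -60.1 tilt 0.01 F [-0.   0.5 -1.1] T [ 0.01 -0.   -0.03] open 43.2 j [-0.67  0.47  0.64  1.88 -0.35  0.9  -0.91]
time_s: 33.62
eef_pos: [0.5763, 0.0698, 0.1402]
ee_rot: [2.72, -1.573, -0.0]
ft_force: [-0.3, -0.6, -1.4]
opening: 0.0428
t 33.62 tcp [576.3  69.8 140.2] phi -60.1 tilt 0.01 F [-0.3 -0.6 -1.4] T [-0.    0.04  0.  ] open 42.8 j [-0.67  0.47  0.64  1.89 -0.35  0.9  -0.91]
shift [ 0.1 -0.1  6.2] twist -0.1
```

```bash
python3 -m crank '[[0,0,1.5,0,36],[0,0,3,0,36],[0,0,4,0,36],[0,0,4,0,36]]'; python3 go.py;python3 -m crank '[[0,0,1,0,36],[0,0,1.5,0,36],[0,0,1.5,0,36]]'; python3 go.py 576.4 69.8 134 -60; python3 look.py k4 6.8 20 23 20
```

```text
time_s: 34.12
eef_pos: [0.5763, 0.0698, 0.1362]
ee_rot: [2.72, -1.572, -0.0]
ft_force: [-0.2, 0.2, -0.6]
opening: 0.0434
t 34.12 tcp [576.3  69.8 136.2] phi -60.1 tilt 0.01 F [-0.2  0.2 -0.6] T [ 0.05  0.02 -0.04] open 43.4 j [-0.67  0.47  0.63  1.89 -0.35  0.89 -0.91]
time_s: 34.5
eef_pos: [0.5763, 0.0698, 0.1347]
ee_rot: [-2.72, 1.573, 0.0]
ft_force: [0.8, -0.1, -1.6]
opening: 0.0432
t 34.50 tcp [576.3  69.8 134.7] phi -60.1 tilt 0.01 F [ 0.8 -0.1 -1.6] T [ 0.    0.04 -0.02] open 43.2 j [-0.67  0.48  0.63  1.89 -0.36  0.89 -0.91]
shift [ 0.  -0.1  0.7] twist -0.1
```

View pics/k4.png

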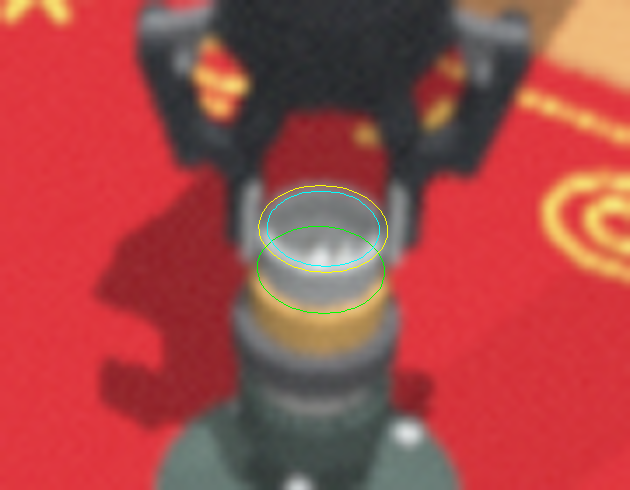

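The blade tip shows through the slot at (325,255). Continuing to spacer contact.

```bash
python3 -m crank '[[0,0,0.7,0,36],[0,0,0.7,0,36]]'; python3 go.py;python3 -m crank '[[0,0,0.7,0,36],[0,0,0.7,0,36]]'; python3 go.py
```

```text
time_s: 34.8
eef_pos: [0.5763, 0.0698, 0.134]
ee_rot: [-2.72, 1.572, 0.0]
ft_force: [0.2, 0.1, -0.1]
opening: 0.0427
t 34.80 tcp [576.3  69.8 134. ] phi -60.1 tilt 0.01 F [ 0.2  0.1 -0.1] T [-0.01 -0.03 -0.09] open 42.7 j [-0.66  0.48  0.63  1.89 -0.36  0.89 -0.91]
time_s: 35.05
eef_pos: [0.5765, 0.0698, 0.1338]
ee_rot: [-2.719, 1.572, 0.0]
ft_force: [-0.6, 0.7, 3.8]
opening: 0.0432
t 35.05 tcp [576.5  69.8 133.8] phi -60.1 tilt 0.03 F [-0.6  0.7  3.8] T [0.01 0.32 0.01] open 43.2 j [-0.66  0.48  0.63  1.89 -0.36  0.89 -0.91]
```

```bash
python3 -m crank '[[0,0,0.6,0,36],[0,0,1.2,0,36],[0,0,1.2,0,36]]' 80; python3 go.py;python3 -m crank '[[0,0,0.7,0,36],[0,0,1.5,0,36],[0,0,1.5,0,36]]'; python3 go.py
```

```text
time_s: 35.42
eef_pos: [0.5765, 0.0699, 0.1324]
ee_rot: [-2.719, 1.572, -0.0]
ft_force: [-1.3, 0.7, 5.1]
opening: 0.0426
t 35.42 tcp [576.5  69.9 132.4] phi -60.1 tilt 0.03 F [-1.3  0.7  5.1] T [ 0.11  0.27 -0.02] open 42.6 j [-0.66  0.48  0.63  1.89 -0.36  0.89 -0.91]
time_s: 35.8
eef_pos: [0.5766, 0.0698, 0.131]
ee_rot: [-2.719, 1.572, -0.0]
ft_force: [-2.0, 0.4, 5.7]
opening: 0.0422
t 35.80 tcp [576.6  69.8 131. ] phi -60.1 tilt 0.03 F [-2.   0.4  5.7] T [ 0.07  0.45 -0.  ] open 42.2 j [-0.66  0.48  0.63  1.89 -0.36  0.88 -0.9 ]
```

```bash
python3 -m crank '[[-0.3,0.5,1,0,36],[-0.3,0.5,2,0,36],[-0.3,0.5,2,0,36]]'; python3 go.py;python3 -m crank '[[0,0,1,0,36],[0,0,2.2,0,36],[0,0,2.2,0,36]]'; python3 go.py
```

```text
time_s: 36.17
eef_pos: [0.5765, 0.0699, 0.1294]
ee_rot: [-2.719, 1.572, -0.002]
ft_force: [-0.8, 0.6, 8.0]
opening: 0.0423
t 36.17 tcp [576.5  69.9 129.4] phi -60.1 tilt 0.10 F [-0.8  0.6  8. ] T [ 0.11  0.32 -0.02] open 42.3 j [-0.66  0.48  0.63  1.89 -0.36  0.88 -0.9 ]
time_s: 36.55
eef_pos: [0.5766, 0.0698, 0.1275]
ee_rot: [-2.718, 1.572, -0.002]
ft_force: [-1.5, -0.5, 10.1]
opening: 0.0425
t 36.55 tcp [576.6  69.8 127.5] phi -60.1 tilt 0.11 F [-1.5 -0.5 10.1] T [0.14 0.46 0.01] open 42.5 j [-0.66  0.48  0.63  1.9  -0.36  0.87 -0.9 ]
```

```bash
python3 -m crank '[[0,0,0.8,0,36],[0,0,1.6,0,36],[0,0,1.6,0,36]]'; python3 go.py; python3 look.py k5 6.8 20 23 20
```

```text
time_s: 36.92
eef_pos: [0.5766, 0.0698, 0.1261]
ee_rot: [-2.718, 1.572, -0.002]
ft_force: [-2.5, 0.3, 11.6]
opening: 0.0425
t 36.92 tcp [576.6  69.8 126.1] phi -60.1 tilt 0.12 F [-2.5  0.3 11.6] T [ 0.14  0.6  -0.06] open 42.5 j [-0.66  0.49  0.62  1.9  -0.37  0.87 -0.9 ]
```

View pics/k5.png

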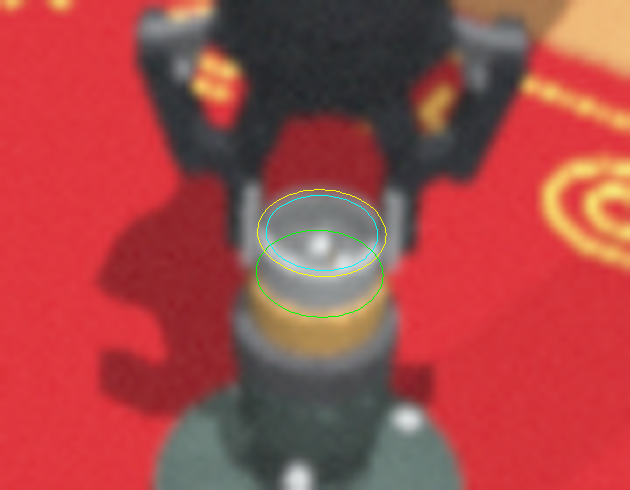

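Pressed about 7.6 mm at 12 N. Turning the dish.

```bash
python3 -m crank '[[-0.2,0.4,0.2,-8,36],[-0.2,0.4,0.2,-16,36],[-0.2,0.4,0.2,-24,36],[-0.2,0.4,0.2,-24,36]]'; python3 go.py
```

```text
time_s: 37.48
eef_pos: [0.5778, 0.0703, 0.1267]
ee_rot: [-2.984, 0.97, -0.007]
ft_force: [0.4, 1.9, 9.7]
opening: 0.0424
t 37.48 tcp [577.8  70.3 126.7] phi -36.0 tilt 0.34 F [0.4 1.9 9.7] T [0.27 0.02 0.  ] open 42.4 j [-0.58  0.46  0.51  1.89 -0.3   0.86 -0.55]
```

```bash
python3 -m crank '[[0,0,0,0,36]]'; python3 go.py 576.4 69.8 126; python3 look.py k6 6.8 20 23 20
```

```text
time_s: 37.6
eef_pos: [0.5777, 0.0703, 0.1266]
ee_rot: [-2.984, 0.971, -0.007]
ft_force: [0.7, 0.5, 10.7]
opening: 0.0424
t 37.60 tcp [577.7  70.3 126.6] phi -36.1 tilt 0.32 F [ 0.7  0.5 10.7] T [0.29 0.09 0.06] open 42.4 j [-0.58  0.46  0.51  1.89 -0.3   0.86 -0.55]
shift [-0.8  1.2  0.6] twist None
```

View pics/k6.png

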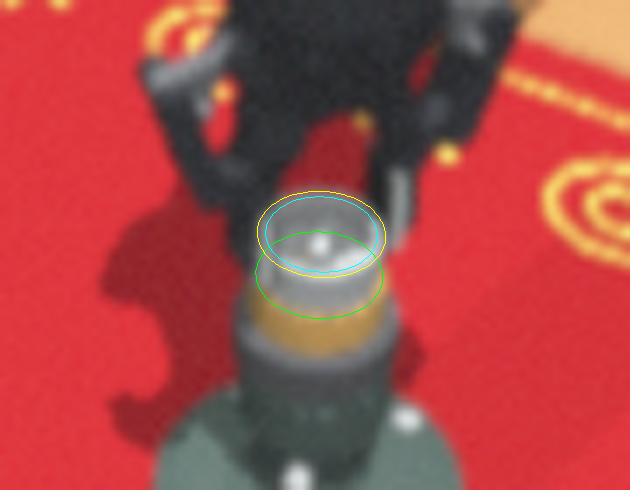

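```bash
python3 -m crank '[[-0.7,1.1,0.6,-8,36],[-0.7,1.1,0.6,-16,36],[-0.7,1.1,0.6,-24,36],[-0.7,1.1,0.6,-24,36]]'; python3 go.py 576.4 69.8 126 30
```

```text
time_s: 38.15
eef_pos: [0.5768, 0.0705, 0.1262]
ee_rot: [-3.121, 0.328, -0.009]
ft_force: [0.4, 0.9, 11.9]
opening: 0.0422
t 38.15 tcp [576.8  70.5 126.2] phi -12.0 tilt 0.38 F [ 0.4  0.9 11.9] T [0.48 0.05 0.01] open 42.2 j [-0.5   0.45  0.41  1.89 -0.23  0.84 -0.19]
shift [-0.2  0.8  0.2] twist -42.0
```

```bash
python3 -m crank '[[-0.2,0.6,0.2,-8,36],[-0.2,0.6,0.2,-16,36],[-0.2,0.6,0.2,-24,36],[-0.2,0.6,0.2,-32,36],[-0.2,0.6,0.2,-38,36],[-0.2,0.6,0.2,-43,36],[-0.2,0.6,0.2,-43,36]]'; python3 go.py 576.4 69.8 126 30; python3 look.py k7 6.8 20 23 20
```

```text
time_s: 39.02
eef_pos: [0.5757, 0.0701, 0.1258]
ee_rot: [-3.026, -0.839, -0.008]
ft_force: [0.2, 2.7, 12.3]
opening: 0.0425
t 39.02 tcp [575.7  70.1 125.8] phi 31.0 tilt 0.29 F [ 0.2  2.7 12.3] T [0.34 0.31 0.06] open 42.5 j [-0.36  0.43  0.22  1.88 -0.13  0.84  0.46]
shift [ 0.5  0.6 -0.2] twist 1.0
```

View pics/k7.png

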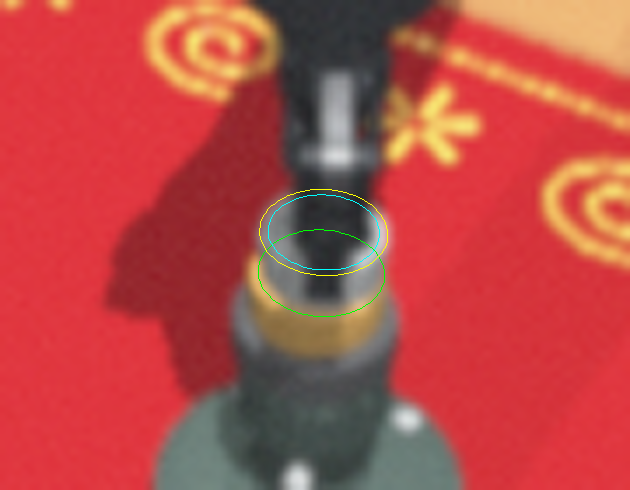

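Turned 91° with no reaction torque. Letting it up slowly.

```bash
python3 -m crank '[[0.4,0.5,0,0.5,36],[0.4,0.5,-1,0.5,36],[0.4,0.5,-2,0.5,36],[0.4,0.5,-2,0.5,36]]'; python3 go.py 576.4 69.8 129; python3 -m crank '[[0,0,-0.8,0,36],[0,0,-1.6,0,36],[0,0,-1.6,0,36]]'; python3 go.py 576.4 69.8 129
```

```text
time_s: 39.58
eef_pos: [0.5758, 0.0699, 0.1274]
ee_rot: [-3.03, -0.825, -0.006]
ft_force: [-0.6, 2.0, 9.3]
opening: 0.0427
t 39.58 tcp [575.8  69.9 127.4] phi 30.5 tilt 0.23 F [-0.6  2.   9.3] T [ 0.41  0.34 -0.01] open 42.7 j [-0.37  0.43  0.22  1.88 -0.13  0.84  0.46]
shift [ 0.4  0.4 -1.6] twist None
time_s: 39.95
eef_pos: [0.5758, 0.0699, 0.1288]
ee_rot: [-3.03, -0.825, -0.006]
ft_force: [0.2, 1.5, 8.1]
opening: 0.0425
t 39.95 tcp [575.8  69.9 128.8] phi 30.5 tilt 0.23 F [0.2 1.5 8.1] T [0.41 0.25 0.  ] open 42.5 j [-0.37  0.43  0.22  1.88 -0.13  0.84  0.45]
shift [ 0.5  0.4 -0.2] twist None
```

```bash
python3 -m crank '[[0,0,-0.6,0,36],[0,0,-1.2,0,36],[0,0,-1.2,0,36]]'; python3 go.py; python3 -m crank '[[0,0,-0.6,0,36],[0,0,-1.2,0,36],[0,0,-1.2,0,36]]'; python3 go.py
```

```text
time_s: 40.33
eef_pos: [0.5758, 0.0699, 0.1298]
ee_rot: [-3.03, -0.825, -0.006]
ft_force: [0.3, 2.1, 7.8]
opening: 0.0422
t 40.33 tcp [575.8  69.9 129.8] phi 30.5 tilt 0.23 F [0.3 2.1 7.8] T [ 0.35  0.11 -0.03] open 42.2 j [-0.37  0.42  0.22  1.88 -0.12  0.85  0.45]
time_s: 40.7
eef_pos: [0.5757, 0.0698, 0.1301]
ee_rot: [-3.03, -0.825, -0.005]
ft_force: [4.0, 4.0, 2.1]
opening: 0.0424
t 40.70 tcp [575.7  69.8 130.1] phi 30.5 tilt 0.20 F [4.  4.  2.1] T [ 0.77 -0.69  0.04] open 42.4 j [-0.37  0.42  0.23  1.88 -0.12  0.85  0.45]
```

At 130.1 mm (expected about 129.8) the rise stops and the push drops: the blade is in the groove. Opening.

```bash
python3 -m crank '[[0,0,0,0,48],[0,0,0,0,52],[0,0,0,0,60],[0,0,0,0,70],[0,0,0,0,75]]'; python3 go.py; python3 -m crank '[[0,0,-15,0,80],[0,0,-50,0,85],[0,0,-90,0,85],[0,0,-90,0,85],[0,0,-90,0,85]]'; python3 go.py 470 -200 250
```

```text
time_s: 41.32
eef_pos: [0.5741, 0.0682, 0.1298]
ee_rot: [3.032, 0.824, -0.001]
ft_force: [0.3, 1.4, -0.6]
opening: 0.0753
t 41.33 tcp [574.1  68.2 129.8] phi 30.4 tilt 0.03 F [ 0.3  1.4 -0.6] T [0.01 0.01 0.04] open 75.3 j [-0.37  0.42  0.23  1.88 -0.12  0.85  0.45]
time_s: 41.95
eef_pos: [0.5741, 0.0685, 0.2203]
ee_rot: [-3.031, -0.824, -0.0]
ft_force: [-1.1, -0.7, 0.2]
opening: 0.085
t 41.95 tcp [574.1  68.5 220.3] phi 30.4 tilt 0.02 F [-1.1 -0.7  0.2] T [-0.04 -0.02  0.06] open 85.0 j [-0.39  0.32  0.25  1.8  -0.09  1.03  0.43]
shift [-225.8  178.8  -29.8] twist None
```

```bash
python3 -m crank '[[-45,36,0,0,85],[-90,72,-10,0,85],[-135,108,-20,0,85],[-180,143,-20,0,85],[-200,160,-20,0,85],[-200,160,-20,0,85],[-200,160,-20,0,85]]'; python3 go.py; python3 - <<'E'
from plant import eyes
import cv2
r=[]
for n,(u,v) in(("scene",(306,212)),("top",(251,225))):
    im=eyes.camera(n)[:,:,::-1].copy(); cv2.imwrite(f"pics/f_{n}f.png",im); r.append(cv2.resize(im[v-16:v+16,u-16:u+16],(390,390),interpolation=cv2.INTER_CUBIC))
cv2.imwrite("pics/f.png",cv2.hconcat(r))
E
```

```text
time_s: 42.82
eef_pos: [0.4831, -0.1693, 0.2392]
ee_rot: [-3.03, -0.827, 0.002]
ft_force: [0.1, -0.3, -0.1]
opening: 0.0849
t 42.83 tcp [ 483.1 -169.3  239.2] phi 30.5 tilt 0.09 F [ 0.1 -0.3 -0.1] T [0.06 0.04 0.07] open 84.9 j [-0.07  0.2   0.37  1.92 -0.08  1.04  0.88]
```

View pics/f.png

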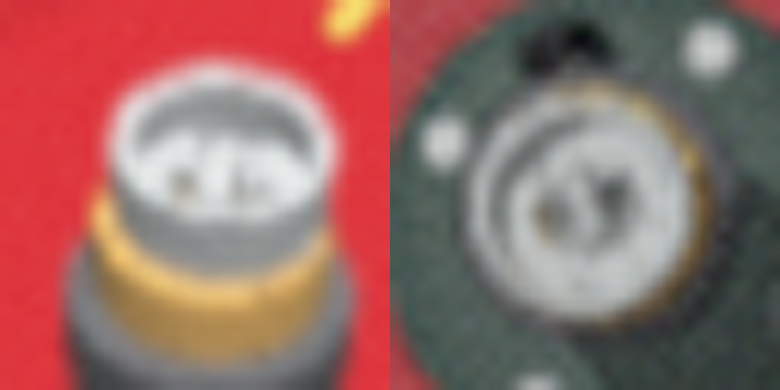

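View pics/f_topf.png

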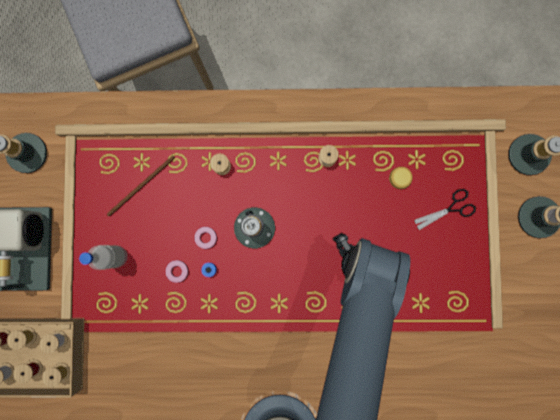

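```bash
python3 - <<'E'
import cv2
from ov import ov
for n in("scene","top"):
    ov(f"pics/f_{n}f.png",n,f"pics/fo_{n}.png",576.4,69.8,123.2,20,23,20,k=18,w=11,hh=14)
    ov(f"pics/f_{n}f.png",n,f"pics/fs_{n}.png",576.4,69.8,103.2,20,25,23,k=18,w=11,hh=14)
r=[cv2.imread(f"pics/{a}_{n}.png") for n in("scene","top") for a in("fo",)]
r2=[cv2.imread(f"pics/fs_{n}.png") for n in("scene","top")]
cv2.imwrite("pics/fo.png",cv2.resize(cv2.hconcat(r+r2),None,fx=.5,fy=.5) if 0 else cv2.hconcat(r))
cv2.imwrite("pics/fs.png",cv2.hconcat(r2))
E
```

```text
(no output)
```

View pics/fo.png

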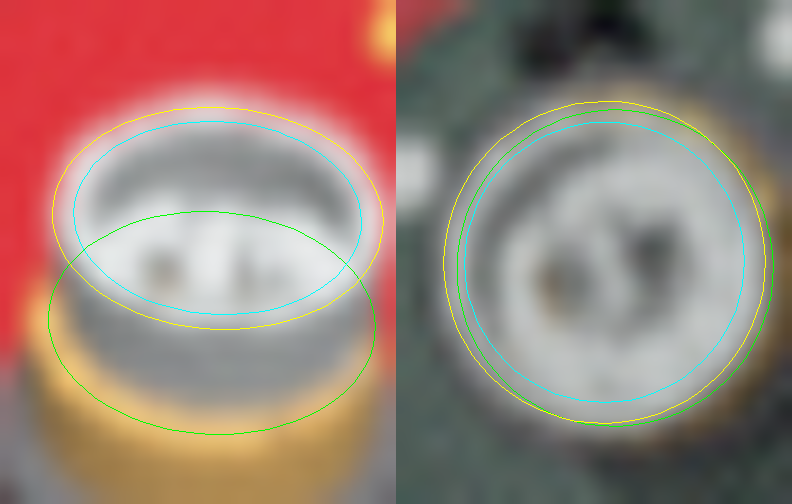

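View pics/fs.png

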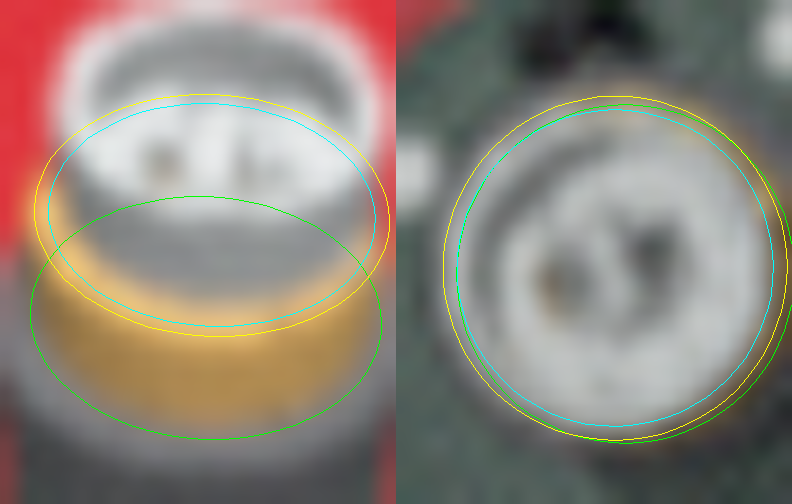

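Everything looks right. One more check: the stack should sit about 4 mm lower than before pressing (image comparison), plus a check on bystander motion.

```bash
python3 - <<'E'
import cv2,numpy as np
from h import *
a=cv2.imread("pics/s6_scenef.png");b=cv2.imread("pics/f_scenef.png")
K=10
ga=cv2.resize(a,None,fx=K,fy=K,interpolation=cv2.INTER_CUBIC);gb=cv2.resize(b,None,fx=K,fy=K,interpolation=cv2.INTER_CUBIC)
def sh(u0,u1,v0,v1,m=40):
    t=ga[v0*K:v1*K,u0*K:u1*K]; s=gb[v0*K-m:v1*K+m,u0*K-m:u1*K+m]; r=cv2.matchTemplate(s,t,cv2.TM_CCOEFF_NORMED); _,x,_,l=cv2.minMaxLoc(r); return (l[0]-m)/K,(l[1]-m)/K,round(x,3)
c=proj("scene",[.5764,.0698,.107]); print(c)
for nm,box in(("washer/spacer front",(298,316,223,234)),("washer front low",(300,314,228,238)),("foot",(290,325,250,262))): print(nm,sh(*box))
z=[proj("scene",[.5764,.0698,h])[1] for h in(.107,.103)]; print("4mm down =",z[1]-z[0],"px")
E
```

```text
[307.0061859  217.99045774]
washer/spacer front (-0.1, 1.2, 0.883)
washer front low (0.6, 0.9, 0.748)
foot (0.0, 0.0, 0.999)
4mm down = 1.1285493937077717 px
```

The stack sits 1.2 px lower (4 mm would be 1.13 px) while the foot has not shifted, so the spring is clamping. Handing in.

```bash
python3 - <<'E'
from plant import order,status
print(order.hand_in()); print(status.get_state()["time_s"])
E
```

```text
the job is handed in; nothing more can be done
None
the job is handed in; nothing more can be done
```

I rebuilt the spindle and handed it in at about 43 s of the 72 s allowed. The hand-in gave no verdict. The washer and spacer were each let down level onto the one before. The dish then went over the blade, was pressed about 7.6 mm at roughly 12 N, turned 91° and let go.

**Last checks**
- **Clamping:** the dish stopped rising about 4 mm below its unpressed height, and the stack sits 1.2 px lower in the picture, where 4 mm would be 1.13 px.
- **Slot:** it lies at roughly 84° to the blade by picture and 91° by the turn commanded. The limit is about 74.5°.
- **Rest of the table:** in the last top view, the things that were to be left alone look unmoved. The gripper was open and well clear of the stand.

**Disagreements**
- **Washer:** its bore rubbed the spindle at about 2 N until I shifted it about 1 mm.
- **Height in the final picture:** the scene-camera outlines of spacer and dish sit about 0.6 px (2 mm) high against my prediction. That is within the calibration error.
- **Not measured:** I could not measure the final tilt or the clamping force directly. Both are judged from the pictures and the contact heights.

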